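Make up the wheel kit and the oil-change kit

ROBOT

A 6-joint arm with a two-finger parallel gripper is mounted at the origin on the work surface. World frame = base frame: x ahead of the robot, y to its left, z up, the work surface at z = 0. Lengths are in m, angles in rad, forces in N, time in s.
With the tool pointing down it reaches from about 0.25 to 0.725 m from the base axis. Payload 4 kg.
Tool frame: the origin (TCP) lies midway between the tips of the shut fingers; the grasp point (between the pads) lies 19 mm behind it; z points along the fingers, y is the direction in which the jaws open and shut (so a half turn about z gives the same grasp; the last joint's range is limited). The gripper opens to 85 mm and grips with 20 to 120 N. Pads are 22 mm wide; open, the fingers measure 114 mm over their backs; the gripper's body (76 mm by 85 mm) begins 54 mm behind the grasp point. The pads swing forward as they close: fully open they stand 13 mm farther back than shut.
Start: joints at [-1.198, 0.241, 0.005, 1.335, 0, 1.571], TCP at [0.182, -0.466, 0.231] pointing down, gripper open.
Joint ranges: [-2.72, 2.72], [-1.05, 1.87], [-1.09, 1.28], [-1.99, 2.15], [-1.42, 1.44], [-3.14, 3.14]. Speed limits (rad/s): [2.79, 2.79, 3.14, 3.14, 3.14, 3.14].

INTERFACE

Orientations are given as a unit quaternion [x, y, z, w].
In Python, from workcell import monitor, cams, order gives the robot as it stands.
- The arm moves only by the tool send_rows, never from a script. Its argument "moves" is a list of rows, each a list of 4 numbers: the shift along the tool's x, y, z as a fraction of full scale, then the turn about the tool's z as a fraction of full scale. A call has 1 to 20 rows; each row shifts and turns the commanded pose from where the row before left it, along the tool's axes as they then stand; what a row does not reach is not made up. Full scale, the value 1, is 100 cm for a shift and 0.1 rad for a turn. A row lasts 1/10 s, in which the tool goes at most 50 mm and 8.59 degrees, less where a joint would pass 70% of its speed; a pose out of reach is approached as far as the arm can. A call with a number of a shift or a turn outside -1 to 1 is refused whole. A call with a gripper value outside its range is refused whole. "claw" is the gripper's target within -1 to 1 (fully open at 1, half-way at 0, shut at -1), set as the call begins (left out, the last holds). The fingers move at their own pace and stop on an object; the grip force is fixed at half the most. Time passes only in rows, so rows that do not move let the fingers close. It gives the time, the measured TCP pose, the force and the opening at its end, in the units of the state.
- monitor.get_obs(): the state, without advancing time (a new reading comes with each control period).
- cams.camera(name): name is "scene" or "side" or "wrist"; returns (picture, depth): 400x640x3 uint8, blue, green, red; 400x640 float32, m along the optical axis (not along the pixel's ray), 0 where there is no reading.
- cams.camera_info(name): a dict with "intrinsics" (3x3 intrinsics, pixels), "T" (4x4, takes a point from camera to world coordinates); the wrist camera has in their place "mount" (4x4, takes a point from camera to tool coordinates, whose origin is the TCP and whose axes are the flange's). Camera axes: x right, y up, looking along -z (the intrinsics and any distortion apply to the point x, -y, -z); pixel columns grow to the right and rows downward; lengths in m; the calibration is good to about 2 mm. A picture is of the moment at which its call begins: read the wrist's pose just before it. camera_info takes no time and is no camera call.
- order.job_done(): hands the job in, once; it reports no verdict.
The state is a dict: "clock": time; "joint_pos": joint angles; "joint_vel": joint speeds; "tau": joint torques, N m; "eef_pos": TCP position; "tool_rot": TCP orientation; "ft_force": force on the tool from outside, world axes, zero at the start; "ft_torque": the same for the moment, N m; "grip_width": finger opening in m.
Only numpy, scipy, OpenCV 4.12 (cv2) and the standard library are available. Lean on these libraries where they do the work, as an engineer would, in place of code of your own. Each camera call takes 0.05 s, during which the arm holds its last target.

TASK

Make up two service kits from the stock on the bench: the yellow socket, the grease tin and the extension bar go into the red tray, the green socket and the white oil filter into the grey tray. Set each down to the bottom of the foam cutout made for it, sockets, tin and filter standing upright, the bar lying along its slot. Leave the blue socket and the blue filter standing where they are.

Things in the scene. Friction and masses are not known exactly. Their poses are not given: they have to be found in the camera images.
- yellow_socket_mid (a point): Deep wheel-nut socket standing upright with its drive end up: a yellow plastic-sleeved cylinder 30 mm in diameter and 62 mm tall, topped by a dark steel neck 22 mm in diameter and 13 mm tall; 75 mm tall in all. The point is on its axis, half-way up (37.5 mm above its underside), z up. About 0.2 kg.
- green_socket_mid (a point): Deep wheel-nut socket standing upright with its drive end up: a green plastic-sleeved cylinder 30 mm in diameter and 62 mm tall, topped by a dark steel neck 22 mm in diameter and 13 mm tall; 75 mm tall in all. The point is on its axis, half-way up (37.5 mm above its underside), z up. About 0.2 kg.
- blue_socket_mid (a point): Deep wheel-nut socket standing upright with its drive end up: a blue plastic-sleeved cylinder 30 mm in diameter and 62 mm tall, topped by a dark steel neck 22 mm in diameter and 13 mm tall; 75 mm tall in all. The point is on its axis, half-way up (37.5 mm above its underside), z up. About 0.2 kg. A spare that stays where it stands.
- white_filter_mid (a point): Spin-on oil filter standing upright: a white canister 60 mm in diameter, 72 mm tall. The point is on its axis, half-way up (36 mm above its underside), z up. About 0.3 kg.
- blue_filter_mid (a point): Spin-on oil filter standing upright: a blue canister 60 mm in diameter, 72 mm tall. The point is on its axis, half-way up (36 mm above its underside), z up. About 0.3 kg. A spare that stays where it stands.
- grease_tin_mid (a point): Round closed tin of grease, steel with a copper-coloured lid, 52 mm in diameter, 45 mm tall, standing upright. The point is on its axis, half-way up (22.5 mm above its underside), z up. About 0.15 kg.
- bar_mid (a point): Short steel extension bar lying on the bench: eight-sided, 24 mm thick both ways, with a thinner square drive end; 110 mm long in all. The point is half-way along it on its axis, 12 mm above its underside; x runs along the bar (towards the drive end). About 0.3 kg.
- red_tray: Fixed red kit tray, 168 (x) by 208 mm (y), rim 18 mm high, black foam 16 mm high. Origin: centre of its underside on the bench, z up. Cutouts in the foam show the tray's colour, centred (in tray x, y, mm) at: (35, 50) tin, 70 mm round; (35, -50) socket, 46 mm round; both floors 4 mm above the bench; (-45, 0) bar slot, 40 along x by 130 along y, floor 10 mm above the bench.
- grey_tray: Fixed bare-metal grey kit tray, 168 (x) by 208 mm (y), rim 18 mm high, black foam 16 mm high. Origin: centre of its underside on the bench, z up. Cutouts in the foam show the tray's colour, centred (in tray x, y, mm) at: (0, 45) filter, 78 mm round; (0, -55) socket, 46 mm round; both floors 4 mm above the bench.
Not all that is in view belongs to the job. What is shaped like the part that bears bar_mid but orange is not meant. Of the things that look like the part that bears green_socket_mid, take the one that is nearest to the robot's base at the start.

How it is judged:
By the outcome, as a careful person would: the job done as asked, in the order asked, and still so for the second after the job is handed in, with the robot touching nothing.
It also fails if it takes over 125 s, if anything falls off the work surface, if the arm or the gripper's body presses on something with over 40 N, if the wrist force passes 120 N, or if a joint passes its speed limit or range.

## Working session

There is one attempt and no reset: what is moved stays moved. The work goes in short steps, Python scripts to look and compute and a tool call to move; the robot and the scene stay as the last step left them, time stands still between calls to the robot, and variables do not carry over. Pictures are saved under pics/ and viewed, and the job is handed in when it is done.

Besides the shell and the picture viewer there is one more tool, called after "Emit:" by a JSON object that holds its "method" and its "body", one argument or row to a line. send_rows: Moves the arm, as the interface text tells. Its arguments: {"type":"object","properties":{"moves":{"type":"array","items":{"type":"array","items":{"type":"number","minimum":-1,"maximum":1}}},"claw":{"type":"number"}},"required":["moves"]}

```bash
ls; mkdir -p pics
python3 - <<'E'
from workcell import monitor, cams, order
import cv2,numpy as np
print(monitor.get_obs())
for n in ["scene","side","wrist"]:
    p,d=cams.camera(n); cv2.imwrite(f"pics/{n}0.png",p); np.savez(f"/tmp/{n}0.npz",p=p,d=d)
    i=cams.camera_info(n); print(n,{k:np.round(np.array(v),4).tolist() if not isinstance(v,str) else v for k,v in i.items()})
E
```

```text
pics
{'clock': 0.0, 'joint_pos': array([-1.19795875e+00,  2.41400622e-01,  3.69997466e-03,  1.33518816e+00,
        2.17170247e-05,  1.57080150e+00]), 'joint_vel': array([ 0.00069088,  0.00071001,  0.00138315,  0.00031281,  0.00190344,
       -0.00021724]), 'tau': array([ 4.17444944e-04, -3.72320330e+01,  2.52406830e+01,  1.69821427e-02,
        1.20476871e-04, -2.87153298e-06]), 'eef_pos': array([ 0.181903  , -0.46505088,  0.23040987]), 'tool_rot': array([ 9.82674224e-01,  1.85338271e-01, -1.83243274e-04, -1.03012463e-03]), 'ft_force': array([-0.27571222,  0.26942602,  0.28918807]), 'ft_torque': array([-0.0282392 , -0.05505669,  0.05970331]), 'grip_width': 0.08507915474332607}
scene {'intrinsics': [[372.5718, 0.0, 319.5247], [0.0, 372.5718, 199.5136], [0.0, 0.0, 1.0]], 'T': [[0.5905, -0.5044, 0.63, 1.1945], [0.8069, 0.3862, -0.447, -0.4688], [-0.0178, 0.7723, 0.635, 0.7339], [0.0, 0.0, 0.0, 1.0]]}
side {'intrinsics': [[441.7701, 0.0, 326.1263], [0.0, 441.7701, 198.9126], [0.0, 0.0, 1.0]], 'T': [[0.9987, 0.0247, -0.0449, 0.4709], [-0.0492, 0.705, -0.7075, -0.8352], [0.0142, 0.7088, 0.7053, 0.9045], [0.0, 0.0, 0.0, 1.0]]}
wrist {'intrinsics': [[306.3513, 0.0, 319.7132], [0.0, 306.3513, 203.563], [0.0, 0.0, 1.0]], 'mount': [[0.001, 0.9472, 0.3207, 0.0821], [1.0, -0.0011, 0.0001, -0.0023], [0.0004, 0.3207, -0.9472, -0.1421], [0.0, 0.0, 0.0, 1.0]]}
```

View pics/scene0.png

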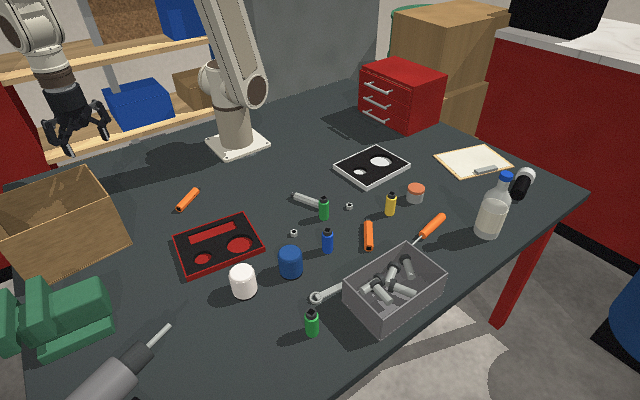

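View pics/side0.png

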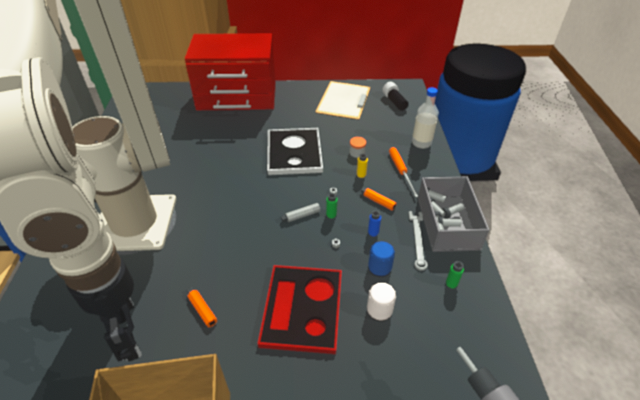

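View pics/wrist0.png

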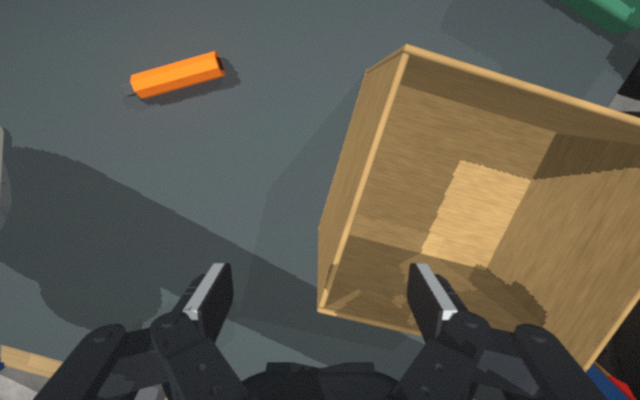

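The side view shows the following (pixels in the side image):
- **Green sockets:** (331,206) and (455,275). I want the one nearer the base, (331,206).
- **Bars:** grey at (302,213), which I want. The orange ones at (378,200) and (202,308), the screwdriver at (398,160) and the grey rods in the bin are not wanted.
- **Filters:** white (381,300) is wanted, blue (381,258) stays.
- **Sockets and tin:** yellow socket (362,167), tin (358,147), blue socket (375,224), which stays.

Next I measure positions.

```bash
cat > h.py <<'E'
import numpy as np, cv2
from workcell import monitor, cams, order
from scipy.spatial.transform import Rotation as R
def pts(p,d,info,T):
    K=np.array(info["intrinsics"]); v,u=np.mgrid[0:400,0:640]
    X=np.stack([(u-K[0,2])/K[0,0]*d,-(v-K[1,2])/K[1,1]*d,-d],-1)
    return X@T[:3,:3].T+T[:3,3]
def toolT(o):
    T=np.eye(4);T[:3,:3]=R.from_quat(o["tool_rot"]).as_matrix();T[:3,3]=o["eef_pos"];return T
def wrist(name):
    o=monitor.get_obs(); p,d=cams.camera("wrist"); i=cams.camera_info("wrist")
    T=toolT(o)@np.array(i["mount"]); cv2.imwrite(f"pics/{name}.png",p)
    return p,d,pts(p,d,i,T),o
def shot(n,name):
    p,d=cams.camera(n); i=cams.camera_info(n); cv2.imwrite(f"pics/{name}.png",p)
    return p,d,pts(p,d,i,np.array(i["T"]))
def circ(q,r):
    from scipy.optimize import least_squares
    m=np.median(q,0)
    s=least_squares(lambda c:np.hypot(q[:,0]-c[0],q[:,1]-c[1])-r,m[:2],loss="soft_l1",f_scale=.002); return s.x
E
cat > /tmp/a.py <<'E'
import sys;sys.path.insert(0,'.')
from h import *
for n in ["side","scene"]:
    z=np.load(f"/tmp/{n}0.npz");p,d=z["p"],z["d"];i=cams.camera_info(n);X=pts(p,d,i,np.array(i["T"]))
    hsv=cv2.cvtColor(p,cv2.COLOR_BGR2HSV);H,S,V=[hsv[...,k].astype(int) for k in range(3)]
    ok=(d>0)&(X[...,0]>.1)&(X[...,0]<.95)&(abs(X[...,1])<.6)
    tb=ok&(abs(X[...,2])<.012)&(S<90)&(V<90)
    print(n,"table z",np.median(X[...,2][tb]))
    ms={"yellow":(H>20)&(H<33)&(S>140),"green":(H>45)&(H<75)&(S>140),"blue":(H>100)&(H<125)&(S>140),"orange":(H>3)&(H<19)&(S>130)&(V>120),"red":((H<3)|(H>175))&(S>150),"light":(S<40)&(V>130)}
    for k,m in ms.items():
        m=m&ok&(X[...,2]<.2)&(X[...,2]>-.01)
        nn,l,st,c=cv2.connectedComponentsWithStats(m.astype(np.uint8))
        for j in range(1,nn):
            if st[j,4]<25: continue
            q=X[l==j]; lo,hi=np.percentile(q,3,0),np.percentile(q,97,0)
            print(k,np.round(c[j]).astype(int),st[j,4],"lo",np.round(lo,3),"hi",np.round(hi,3))
E
python3 /tmp/a.py
```

```text
side table z 0.0009135077148921811
yellow [361 167] 179 lo [ 0.628  0.159 -0.   ] hi [0.654 0.23  0.065]
green [331 208] 162 lo [ 0.527 -0.006  0.004] hi [0.551 0.006 0.065]
green [454 277] 223 lo [ 0.806 -0.246  0.002] hi [ 0.83  -0.226  0.066]
blue [432  93] 46 lo [0.846 0.314 0.186] hi [0.873 0.333 0.199]
blue [374 226] 194 lo [ 0.635 -0.075  0.001] hi [ 0.66  -0.058  0.065]
blue [381 258] 700 lo [ 0.623 -0.205  0.011] hi [ 0.672 -0.157  0.075]
orange [245  62] 29 lo [0.252 0.532 0.187] hi [0.299 0.546 0.191]
orange [358 142] 157 lo [0.617 0.259 0.035] hi [0.66  0.303 0.049]
orange [398 160] 235 lo [ 0.743  0.168 -0.001] hi [0.777 0.276 0.028]
orange [379 199] 270 lo [0.642 0.019 0.   ] hi [0.715 0.086 0.027]
orange [201 307] 477 lo [ 0.194 -0.323  0.   ] hi [ 0.259 -0.243  0.027]
orange [162 379] 2322 lo [ 0.119 -0.506  0.013] hi [ 0.309 -0.477  0.172]
red [238  83] 3004 lo [0.109 0.525 0.016] hi [0.359 0.558 0.198]
red [300 319] 1069 lo [ 0.363 -0.397  0.   ] hi [ 0.545 -0.178  0.021]
red [319 289] 528 lo [ 0.465 -0.272  0.002] hi [ 0.526 -0.21   0.016]
red [282 306] 901 lo [ 0.
[... 3140 characters left out ...]
ht [494 211] 1153 lo [0.841 0.295 0.03 ] hi [0.893 0.332 0.157]
light [306 198] 136 lo [ 0.421 -0.014  0.015] hi [0.493 0.022 0.025]
light [396 287] 684 lo [ 0.78  -0.129  0.003] hi [0.924 0.123 0.081]
light [243 281] 829 lo [ 0.614 -0.326  0.009] hi [ 0.664 -0.273  0.073]
light [391 274] 98 lo [ 0.816 -0.029  0.034] hi [0.84  0.011 0.041]
light [366 287] 69 lo [ 0.814 -0.091  0.031] hi [ 0.83  -0.067  0.041]
light [326 292] 226 lo [ 0.744 -0.187  0.003] hi [ 0.77  -0.106  0.009]
light [382 292] 122 lo [ 0.832 -0.067  0.036] hi [ 0.878 -0.053  0.041]
light [159 335] 172 lo [ 0.738 -0.515  0.154] hi [ 0.758 -0.475  0.161]
light [109 379] 748 lo [ 0.778 -0.599  0.174] hi [ 0.81  -0.553  0.186]
```

```bash
cat > /tmp/b.py <<'E'
import sys;sys.path.insert(0,'.')
from h import *
D={}
for n in ["side","scene"]:
    z=np.load(f"/tmp/{n}0.npz");p,d=z["p"],z["d"];i=cams.camera_info(n);X=pts(p,d,i,np.array(i["T"]))
    hsv=cv2.cvtColor(p,cv2.COLOR_BGR2HSV);H,S,V=[hsv[...,k].astype(int) for k in range(3)]
    for nm,(cx,cy,r,z0,z1,h) in {"yellow":(.642,.17,.015,.008,.058,.062),"green":(.543,.004,.015,.008,.058,.062),"bluesock":(.65,-.065,.015,.008,.058,.062),"white":(.635,-.3,.030,.01,.066,.072),"bluefil":(.652,-.18,.030,.01,.066,.072),"tin":(.64,.281,.026,.006,.042,.045)}.items():
        w=(d>0)&(np.hypot(X[...,0]-cx,X[...,1]-cy)<r+.015)
        s=X[w&(X[...,2]>z0)&(X[...,2]<z1)]
        t=X[w&(abs(X[...,2]-h)<.003)]; tt=X[w&(X[...,2]>h+.009)]
        print(n,nm,len(s),np.round(circ(s,r),4),"top",len(t),np.round((t.min(0)+t.max(0))/2,4) if len(t) else 0, np.round(tt[:,:2].mean(0),4) if len(tt) else '')
    # bar
    w=(d>0)&(X[...,0]>.40)&(X[...,0]<.53)&(X[...,1]>-.04)&(X[...,1]<.05)&(X[...,2]>.008)&(X[...,2]<.035)&(S<60)
    b=X[w]; rr=cv2.minAreaRect((b[:,:2]*1000).astype(np.float32)); print(n,"bar",len(b),rr)
    for nm,(cx,cy) in {"red":(.457,-.287),"grey":(.436,.289)}.items():
        w=(d>0)&(abs(X[...,0]-cx)<.12)&(abs(X[...,1]-cy)<.14)&(X[...,2]>.0155)&(X[...,2]<.03)
        m=(H<5)|(H>172) if nm=="red" else V>110
        if nm=="red": m=m&(S>120)
        b=X[w&m]; c=(b[:,:2]*1000).astype(np.float32); rr=cv2.minAreaRect(c); print(n,nm,len(b),rr)
    for nm,(cx,cy,a,zf) in {"rtin":(.492,-.241,.04,.004),"rsock":(.492,-.337,.03,.004),"rslot":(.41,-.28,.1,.01),"gfil":(.436,.334,.045,.004),"gsock":(.436,.234,.03,.004)}.items():
        pass
E
python3 /tmp/b.py
```

```text
side yellow 123 [0.6419 0.1763] top 24 [0.6413 0.1705 0.0621] [0.6415 0.1742]
side green 130 [0.5402 0.0111] top 32 [0.5403 0.0043 0.0623] [0.5395 0.0084]
side bluesock 140 [ 0.6495 -0.0585] top 32 [ 0.6497 -0.063   0.0623] [ 0.6493 -0.061 ]
side white 369 [ 0.6348 -0.2952] top 374 [ 0.6338 -0.2972  0.072 ] 
side bluefil 356 [ 0.6516 -0.1746] top 290 [ 0.6508 -0.1773  0.0721] 
side tin 140 [0.64   0.2858] top 114 [0.6397 0.2823 0.0449] 
side bar 331 ((454.3924865722656, 6.729347229003906), (112.0263442993164, 25.792015075683594), 22.55812644958496)
side red 981 ((456.0713806152344, -285.27130126953125), (211.26455688476562, 168.39617919921875), 82.41370391845703)
side grey 357 ((436.20172119140625, 289.9857177734375), (168.06997680664062, 214.31549072265625), 2.3449621200561523)
scene yellow 139 [0.6581 0.1554] top 30 [0.6428 0.1739 0.0621] [0.6423 0.1732]
scene green 133 [ 0.5605 -0.0058] top 27 [0.5409 0.0079 0.0619] [0.5409 0.0082]
scene bluesock 142 [ 0.6693 -0.0765] top 36 [ 0.6511 -0.0621  0.0617] [ 0.6502 -0.0621]
scene white 424 [ 0.6337 -0.297 ] top 320 [ 0.6351 -0.2967  0.0717] 
scene bluefil 403 [ 0.6505 -0.1763] top 274 [ 0.6517 -0.1778  0.0716] 
scene tin 167 [0.6653 0.2476] top 139 [0.6387 0.2813 0.0448] 
scene bar 208 ((452.2531433105469, 1.2228889465332031), (106.67281341552734, 22.14923858642578), 24.234210968017578)
scene red 368 ((456.677001953125, -286.76226806640625), (207.7976837158203, 172.72828674316406), 82.52574157714844)
scene grey 191 ((435.55413818359375, 289.35748291015625), (169.6954345703125, 211.85214233398438), 2.21349835395813)
```

Run:
```python
import cv2
p=cv2.imread("pics/side0.png")
cv2.imwrite("pics/sidecrop.png",cv2.resize(p[120:350,250:500],None,fx=3,fy=2.6,interpolation=cv2.INTER_CUBIC))
```

```text
(no output)
```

View pics/sidecrop.png

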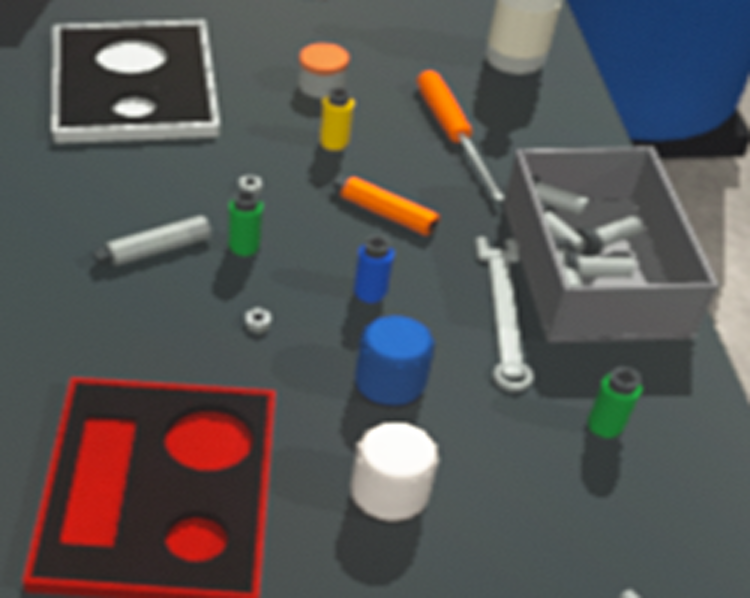

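The crop confirms the choices: near green socket, grey bar beside it, white filter in front of the blue one. I go first to above the yellow socket, turning the tool square to the base frame.

Emit:
{"method": "send_rows", "body": {
  "moves": [
    [0,0,0,0.93],
    [0,0,0,0.93],
    [0,0,0,0.93],
    [0,0,0,0.93]
  ]
}}

```text
clock: 0.55
eef_pos: [0.182, -0.4654, 0.2309]
tool_rot: [1.0, -0.002, -0.0, -0.0]
ft_force: [-0.0, 0.2, -0.3]
grip_width: 0.0855
```

Emit:
{"method": "send_rows", "body": {
  "moves": [
    [0.028,-0.039,0,0],
    [0.028,-0.039,0,0],
    [0.028,-0.039,0,0],
    [0.028,-0.039,0,0],
    [0.028,-0.039,0,0],
    [0.028,-0.039,0,0],
    [0.028,-0.039,0,0],
    [0.028,-0.039,0,0],
    [0.028,-0.039,0,0],
    [0.028,-0.039,0,0],
    [0.028,-0.039,0,0],
    [0.028,-0.039,0,0],
    [0.028,-0.039,0,0],
    [0.028,-0.039,0,0],
    [0.028,-0.039,0,0],
    [0.028,-0.039,0,0]
  ]
}}

```text
clock: 2.15
eef_pos: [0.6281, 0.0931, 0.2342]
tool_rot: [0.998, 0.06, -0.003, -0.029]
ft_force: [1.4, -0.0, 0.2]
grip_width: 0.0856
```

```bash
cat >> h.py <<'E'
def go(x,y,z,psi=None):
    "shift still to go, in the tool axes (m), and turn (rad)"
    o=monitor.get_obs();T=toolT(o);w=np.array([x,y,z])-T[:3,3];s=T[:3,:3].T@w
    ps=np.arctan2(T[1,0],T[0,0])
    print("t%.2f pos %s psi %.2fdeg q1 %.2f q6 %.2f | shift %s dist %.3f turn %s"%(o["clock"],np.round(T[:3,3],4),np.degrees(ps),o["joint_pos"][0],o["joint_pos"][5],np.round(s,4),np.linalg.norm(s),None if psi is None else round(ps-np.radians(psi),4)),"tilt",np.round(T[:2,2],4),"grip",round(o["grip_width"],4),"F",np.round(o["ft_force"],1))
E
python3 - <<'E'
from h import *
go(.642,.1735,.2,0)
p,d,X,o=wrist("w1"); np.savez("/tmp/w1.npz",p=p,d=d,X=X)
go(.642,.1735,.2,0)
E
```

```text
t2.15 pos [0.6281 0.0931 0.2342] psi 6.90deg q1 0.12 q6 3.14 | shift [ 0.0235 -0.0761  0.0386] dist 0.089 turn 0.1205 tilt [-0.0089  0.0571] grip 0.0856 F [ 1.4 -0.   0.2]
t2.20 pos [0.6316 0.097  0.2328] psi 7.13deg q1 0.12 q6 3.14 | shift [ 0.0198 -0.0725  0.0373] dist 0.084 turn 0.1245 tilt [-0.0068  0.0603] grip 0.0853 F [4.2 2.5 0.7]
```

View pics/w1.png

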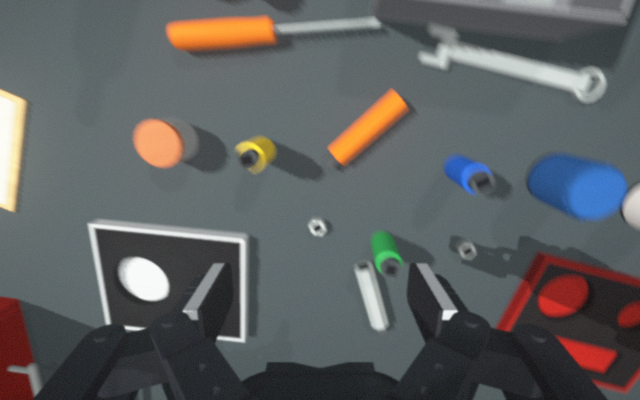

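The last joint ran up to its range end, because its angle is q1 + π − yaw. I turn the tool the other way, towards a yaw of 90°.

Emit:
{"method": "send_rows", "body": {
  "moves": [
    [0,0,0,-1],
    [0,0,0,-1],
    [0,0,0,-1]
  ]
}}

```text
clock: 2.5
eef_pos: [0.6271, 0.0923, 0.2339]
tool_rot: [0.977, 0.21, 0.001, -0.029]
ft_force: [0.7, -0.0, -0.4]
grip_width: 0.0857
```

Run:
```python
from h import *
go(.642,.1735,.2,90); print(monitor.get_obs()["joint_pos"])
```

```text
t2.50 pos [0.6271 0.0923 0.2339] psi 24.25deg q1 0.12 q6 2.84 | shift [ 0.0464 -0.0659  0.0383] dist 0.089 turn -1.1475 tilt [-0.0093  0.0566] grip 0.0857 F [ 0.7 -0.  -0.4]
[0.11861372 0.51831013 0.41891704 1.47389506 0.05737521 2.83647365]
```

A 3.3° lean towards +y is left in the tool. It is fixed in the world, and with the jaws closing along x it is only a rotation about the jaw axis, so it does no harm. I turn the yaw to about 99° for the cylinders.

Emit:
{"method": "send_rows", "body": {
  "moves": [
    [0,0,0,-1],
    [0,0,0,-1],
    [0,0,0,-1],
    [0,0,0,-1],
    [0,0,0,-1],
    [0,0,0,-1],
    [0,0,0,-1],
    [0,0,0,-1],
    [0,0,0,-1],
    [0,0,0,-1],
    [0,0,0,-1],
    [0,0,0,-1],
    [0,0,0,-1]
  ]
}}

```text
clock: 3.8
eef_pos: [0.627, 0.092, 0.2343]
tool_rot: [0.651, 0.759, 0.019, -0.022]
ft_force: [-0.1, 0.2, -0.3]
grip_width: 0.0855
```

Run:
```python
from h import *
go(.642,.1735,.2,99)
```

```text
t3.80 pos [0.627  0.092  0.2343] psi 98.73deg q1 0.12 q6 1.54 | shift [0.0762 0.0272 0.0387] dist 0.090 turn -0.0046 tilt [-0.0087  0.0567] grip 0.0855 F [-0.1  0.2 -0.3]
```

Emit:
{"method": "send_rows", "body": {
  "moves": [
    [0.025,0.009,0.013,0],
    [0.025,0.009,0.013,0],
    [0.026,0.009,0.013,0],
    [0,0,0,0],
    [0,0,0,0]
  ]
}}

```text
clock: 4.3
eef_pos: [0.6419, 0.1737, 0.1993]
tool_rot: [0.652, 0.758, 0.018, -0.022]
ft_force: [0.0, 0.4, 0.3]
grip_width: 0.0851
```

```bash
cat > /tmp/w.py <<'E'
import sys;sys.path.insert(0,'.')
from h import *
nm=sys.argv[1]
p,d,X,o=wrist(nm); np.savez(f"/tmp/{nm}.npz",p=p,d=d,X=X)
def top(cx,cy,r,h,rn=None):
    w=(d>0)&(np.hypot(X[...,0]-cx,X[...,1]-cy)<r+.012)&(abs(X[...,2]-h)<.006)
    t=X[w]; 
    if len(t)<8: print("few",len(t));return
    (c,rr)=cv2.minEnclosingCircle((t[:,:2]*1000).astype(np.float32)); print("top",len(t),"mean",np.round(t.mean(0),4),"bbox mid",np.round((np.percentile(t,2,0)+np.percentile(t,98,0))/2,4),"encl",np.round(c,1),round(rr,1))
for a in sys.argv[2:]:
    f=[float(v) for v in a.split(",")]; print(a); top(*f)
tb=(d>0)&(abs(X[...,2])<.02); print("table",np.median(X[...,2][tb]))
go(0,0,0)
E
python3 /tmp/w.py w2 .642,.1735,.011,.075 .642,.1735,.015,.062 .639,.2815,.026,.045
```

```text
.642,.1735,.011,.075
top 485 mean [0.6395 0.1787 0.075 ] bbox mid [0.6396 0.1785 0.0742] encl [639.7 178.2] 11.4
.642,.1735,.015,.062
top 263 mean [0.6386 0.1845 0.0622] bbox mid [0.6395 0.1807 0.0621] encl [639.5 178.1] 15.0
.639,.2815,.026,.045
top 2599 mean [0.6373 0.2869 0.0444] bbox mid [0.6373 0.2865 0.0444] encl [637.3 286.6] 25.8
table -0.0002960501504716273
t4.35 pos [0.6423 0.173  0.2001] psi 98.51deg q1 0.24 q6 1.66 | shift [-0.0873 -0.6608  0.1954] dist 0.695 turn None tilt [-0.0084  0.0562] grip 0.0855 F [-0.5 -0.7 -0.3]
```

View pics/w2.png

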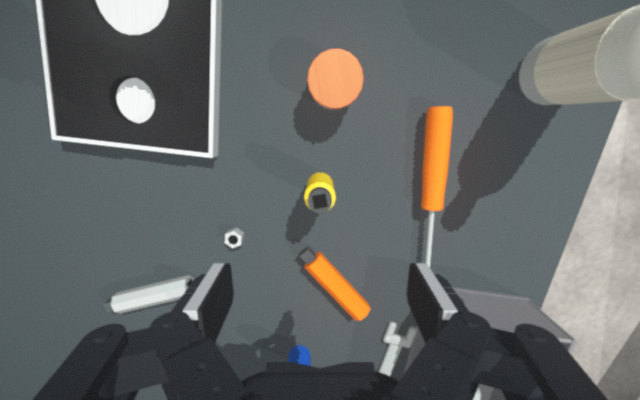

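The wrist view shows the yellow socket at (320,192) and the tin at (335,78). It is about 5 mm off the fixed cameras in y, so I check the hand-eye bias using the fingers in view.

Run:
```python
from h import *
z=np.load("/tmp/w2.npz");d=z["d"];i=cams.camera_info("wrist")
X=pts(z["p"],d,i,np.array(i["mount"]))
for (u,v) in [(222,268),(210,290),(200,310),(190,325),(418,268),(430,290),(440,310),(450,325)]: print(u,v,np.round(X[v,u],4),d[v,u])
for a,b in ((170,240),(400,470)):
    m=np.zeros(d.shape,bool);m[255:345,a:b]=1;m&=(d>0)&(d<.25); q=X[m];print(np.round(np.percentile(q,[1,99],0),4)); print(np.round(q[q[:,2]>np.percentile(q[:,2],97)].mean(0),4))
```

```text
222 268 [ 0.0136 -0.0445 -0.0217] 0.13668361
210 290 [ 0.0127 -0.0446 -0.0372] 0.12229553
200 310 [ 0.0131 -0.0439 -0.0499] 0.11012405
190 325 [ 0.014  -0.0438 -0.0588] 0.10146633
418 268 [ 0.0133  0.0432 -0.021 ] 0.13746126
430 290 [ 0.0133  0.0429 -0.0378] 0.12149021
440 310 [ 0.014   0.0419 -0.051 ] 0.10873113
450 325 [ 0.0143  0.0422 -0.059 ] 0.10113073
[[-0.0079 -0.0568 -0.072 ]
 [ 0.0193 -0.033  -0.0145]]
[ 0.0035 -0.044  -0.015 ]
[[-0.0079  0.0314 -0.0719]
 [ 0.0192  0.0549 -0.0144]]
[ 0.0037  0.0422 -0.0149]
```

Finger pads read about 2.5 mm too far along tool x in the wrist view. The corrected yellow socket position is (0.641, 0.175).

Run:
```python
from h import *
go(.641,.176,.024,99)
```

```text
t4.35 pos [0.6423 0.173  0.2001] psi 98.51deg q1 0.24 q6 1.66 | shift [-0.0068 -0.0008  0.176 ] dist 0.176 turn -0.0086 tilt [-0.0084  0.0562] grip 0.0855 F [-0.5 -0.7 -0.3]
```

Emit:
{"method": "send_rows", "body": {
  "moves": [
    [-0.001,0,0.04,0],
    [-0.001,0,0.04,0],
    [-0.001,0,0.04,0],
    [-0.002,-0.001,0.03,0],
    [-0.001,0,0.016,0],
    [-0.001,0,0.01,0],
    [0,0,0,0]
  ]
}}

```text
clock: 5.05
eef_pos: [0.6407, 0.175, 0.0234]
tool_rot: [0.653, 0.757, 0.018, -0.022]
ft_force: [0.1, -0.6, 0.5]
grip_width: 0.0856
```

Emit:
{"method": "send_rows", "body": {
  "moves": [
    [0,0,0,0],
    [0,0,0,0],
    [0,0,0,0],
    [0,0,0,0],
    [0,0,0,0],
    [0,0,0,0],
    [0,0,0,0],
    [0,0,0,0]
  ],
  "claw": -1
}}

```text
clock: 5.85
eef_pos: [0.6419, 0.1765, 0.0255]
tool_rot: [0.652, 0.757, 0.02, -0.021]
ft_force: [-1.5, -0.3, 5.4]
grip_width: 0.0286
```

Run:
```python
from h import *
go(.641,.176,.2,99)
```

```text
t5.85 pos [0.6419 0.1765 0.0255] psi 98.52deg q1 0.24 q6 1.66 | shift [ 0.0097 -0.0005 -0.1742] dist 0.174 turn -0.0085 tilt [-0.0059  0.0574] grip 0.0286 F [-1.5 -0.3  5.4]
```

Emit:
{"method": "send_rows", "body": {
  "moves": [
    [0.001,0,-0.025,0],
    [0.002,0,-0.045,0],
    [0.003,0,-0.045,0],
    [0.003,0,-0.045,0],
    [0,0,-0.014,0]
  ]
}}

```text
clock: 6.35
eef_pos: [0.6435, 0.1761, 0.2044]
tool_rot: [0.652, 0.757, 0.023, -0.019]
ft_force: [-0.1, 0.3, -2.7]
grip_width: 0.0287
```

Run:
```python
from h import *
go(.4845,-.340,.2,99)
```

```text
t6.35 pos [0.6435 0.1761 0.2044] psi 98.56deg q1 0.24 q6 1.66 | shift [-0.4861 -0.2338 -0.0263] dist 0.540 turn -0.0077 tilt [0.001  0.0592] grip 0.0287 F [-0.1  0.3 -2.7]
```

Emit:
{"method": "send_rows", "body": {
  "moves": [
    [-0.037,-0.018,-0.002,0],
    [-0.037,-0.018,-0.002,0],
    [-0.037,-0.018,-0.002,0],
    [-0.037,-0.018,-0.002,0],
    [-0.037,-0.018,-0.002,0],
    [-0.037,-0.018,-0.002,0],
    [-0.037,-0.018,-0.002,0],
    [-0.037,-0.018,-0.002,0],
    [-0.037,-0.018,-0.002,0],
    [-0.037,-0.018,-0.002,0],
    [-0.037,-0.018,-0.002,0],
    [-0.037,-0.018,-0.002,0],
    [-0.038,-0.017,-0.002,0],
    [0,0,0,0],
    [0,0,0,0]
  ]
}}

```text
clock: 7.85
eef_pos: [0.4814, -0.3372, 0.1954]
tool_rot: [0.653, 0.756, 0.019, -0.022]
ft_force: [0.6, 0.6, -2.3]
grip_width: 0.0288
```

```bash
cat > /tmp/t.py <<'E'
import sys;sys.path.insert(0,'.')
from h import *
nm=sys.argv[1]; red=sys.argv[2]=="red"
p,d,X,o=wrist(nm); np.savez(f"/tmp/{nm}.npz",p=p,d=d,X=X)
hsv=cv2.cvtColor(p,cv2.COLOR_BGR2HSV);H,S,V=[hsv[...,k].astype(int) for k in range(3)]
m=((H<6)|(H>172))&(S>120) if red else (V>120)&(S<60)
m&=(d>0)&(X[...,2]>-.01)&(X[...,2]<.03)
c=(.457,-.287) if red else (.436,.289)
m&=(np.abs(X[...,0]-c[0])<.13)&(np.abs(X[...,1]-c[1])<.14)
n,l,st,cc=cv2.connectedComponentsWithStats(m.astype(np.uint8))
for j in range(1,n):
    if st[j,4]<80: continue
    q=X[l==j]; e,r=cv2.minEnclosingCircle((q[:,:2]*1000).astype(np.float32)); rr=cv2.minAreaRect((q[:,:2]*1000).astype(np.float32))
    print(np.round(cc[j]),st[j,4],"z",np.round(np.median(q[:,2]),4),"encl",np.round(e,1),round(r,1),"rect",[np.round(v,1) for v in rr])
go(0,0,0)
E
python3 /tmp/t.py w3 red
```

```text
[302. 113.] 3586 z 0.0173 encl [ 453.4 -282.3] 139.4 rect [array([ 453.5, -284.3]), array([221. , 177.9]), np.float64(82.7)]
[262. 122.] 5093 z 0.0096 encl [ 409.7 -277.3] 67.8 rect [array([ 409.7, -277.3]), array([130.7,  41.9]), np.float64(82.5)]
[348.  99.] 3827 z 0.0035 encl [ 495.2 -238.1] 35.4 rect [array([ 495. , -237.9]), array([70. , 69.6]), np.float64(16.6)]
[322. 190.] 1293 z 0.0035 encl [ 482.5 -336.8] 23.6 rect [array([ 482.1, -337. ]), array([45.9, 46.2]), np.float64(7.7)]
t7.90 pos [ 0.4818 -0.3362  0.1956] psi 98.47deg q1 -0.63 q6 0.79 | shift [ 0.3912 -0.427   0.2192] dist 0.619 turn None tilt [-0.0088  0.0584] grip 0.0286 F [-0.4  0.8 -1.5]
```

View pics/w3.png

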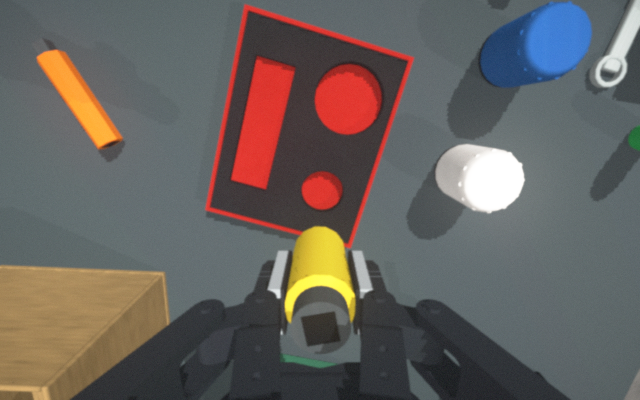

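The wrist view shows the red tray with its socket hole at (322,190), which puts the hole at (0.482, −0.337) in the same frame that gave the pick. The fixed cameras agree. I lower the socket there.

Run:
```python
from h import *
go(.484,-.3393,.032,99)
```

```text
t7.90 pos [ 0.4818 -0.3362  0.1956] psi 98.47deg q1 -0.63 q6 0.79 | shift [-0.013   0.0017  0.1631] dist 0.164 turn -0.0093 tilt [-0.0088  0.0584] grip 0.0286 F [-0.4  0.8 -1.5]
```

Emit:
{"method": "send_rows", "body": {
  "moves": [
    [-0.003,0.001,0.04,0],
    [-0.003,0.001,0.04,0],
    [-0.003,0,0.035,0],
    [-0.002,0,0.02,0],
    [-0.001,0,0.015,0],
    [-0.001,0,0.013,0],
    [0,0,0,0],
    [0,0,0,0]
  ]
}}

```text
clock: 8.7
eef_pos: [0.4854, -0.3392, 0.0333]
tool_rot: [0.652, 0.758, 0.019, -0.021]
ft_force: [0.1, 0.3, -2.8]
grip_width: 0.0289
```

Run:
```python
from h import *
go(.484,-.3393,.0285,99)
```

```text
t8.70 pos [ 0.4854 -0.3392  0.0333] psi 98.58deg q1 -0.63 q6 0.79 | shift [-0.0002 -0.0014  0.0048] dist 0.005 turn -0.0074 tilt [-0.0075  0.057 ] grip 0.0289 F [ 0.1  0.3 -2.8]
```

Emit:
{"method": "send_rows", "body": {
  "moves": [
    [0,-0.001,0.002,0],
    [0,0,0.001,0],
    [0,0,0,0]
  ]
}}

```text
clock: 9.0
eef_pos: [0.4841, -0.34, 0.0306]
tool_rot: [0.652, 0.757, 0.019, -0.021]
ft_force: [-0.2, -0.4, -2.1]
grip_width: 0.0288
```

Emit:
{"method": "send_rows", "body": {
  "moves": [
    [0,0,0.001,0],
    [0,0,0,0]
  ]
}}

```text
clock: 9.2
eef_pos: [0.4842, -0.34, 0.0296]
tool_rot: [0.653, 0.757, 0.019, -0.021]
ft_force: [-0.3, 0.6, -1.0]
grip_width: 0.0285
```

Emit:
{"method": "send_rows", "body": {
  "moves": [
    [0,0,0.001,0],
    [0,0,0,0]
  ]
}}

```text
clock: 9.4
eef_pos: [0.4842, -0.3401, 0.0295]
tool_rot: [0.653, 0.757, 0.019, -0.021]
ft_force: [-2.0, 0.4, 5.6]
grip_width: 0.0283
```

Contact is felt at 5.6 N, so I release and rise.

Emit:
{"method": "send_rows", "body": {
  "moves": [
    [0,0,0,0],
    [0,0,0,0],
    [0,0,0,0],
    [0,0,0,0]
  ],
  "claw": 0.2
}}

```text
clock: 9.8
eef_pos: [0.4839, -0.3396, 0.0279]
tool_rot: [0.652, 0.757, 0.019, -0.022]
ft_force: [-0.4, -0.0, -0.2]
grip_width: 0.0512
```

Emit:
{"method": "send_rows", "body": {
  "moves": [
    [0,0,-0.02,0],
    [0.003,0,-0.04,0],
    [0.003,0,-0.045,0],
    [0.003,0,-0.045,0],
    [0.002,0,-0.02,0],
    [0,0,0,0]
  ],
  "claw": 1
}}

```text
clock: 10.4
eef_pos: [0.4855, -0.3398, 0.2029]
tool_rot: [0.652, 0.757, 0.019, -0.017]
ft_force: [0.2, -1.2, -1.1]
grip_width: 0.0855
```

```bash
python3 /tmp/w.py w4 .484,-.339,.011,.079 .484,-.339,.015,.066
python3 -c "
from h import *
go(.639,.284,.2,99)"
```

```text
.484,-.339,.011,.079
top 485 mean [ 0.4821 -0.3377  0.0789] bbox mid [ 0.4822 -0.3381  0.0776] encl [ 482.2 -338.4] 11.3
.484,-.339,.015,.066
top 265 mean [ 0.4812 -0.3317  0.0662] bbox mid [ 0.4821 -0.3354  0.0661] encl [ 482.1 -338.4] 15.0
table -0.0003010386976805002
t10.45 pos [ 0.4845 -0.3391  0.2002] psi 98.52deg q1 -0.63 q6 0.79 | shift [ 0.3956 -0.4297  0.2204] dist 0.624 turn None tilt [-0.0043  0.0545] grip 0.0854 F [ 0.4  0.6 -0.2]
t10.45 pos [ 0.4845 -0.3391  0.2002] psi 98.52deg q1 -0.63 q6 0.79 | shift [0.5924 0.2451 0.0335] dist 0.642 turn -0.0083 tilt [-0.0043  0.0545] grip 0.0854 F [ 0.4  0.6 -0.2]
```

View pics/w4.png

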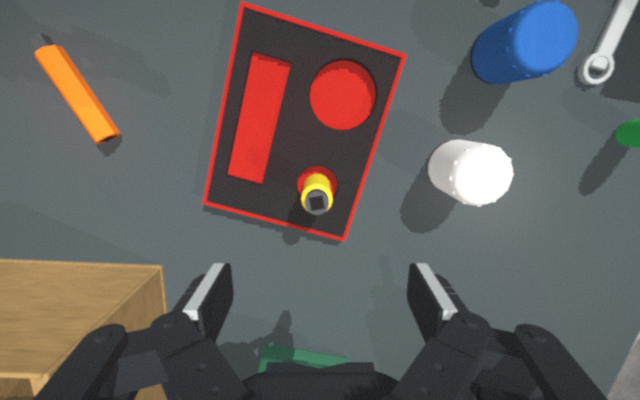

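The yellow socket is seated: its top is at 79 mm and it is centred in the hole at (317,198). Next is the tin.

Emit:
{"method": "send_rows", "body": {
  "moves": [
    [0.042,0.017,0.002,0],
    [0.042,0.017,0.002,0],
    [0.042,0.017,0.002,0],
    [0.042,0.018,0.003,0],
    [0.042,0.018,0.003,0],
    [0.042,0.018,0.002,0],
    [0.042,0.018,0.002,0],
    [0.042,0.018,0.002,0],
    [0.043,0.018,0.003,0],
    [0.043,0.018,0.003,0],
    [0.043,0.017,0.002,0],
    [0.043,0.017,0.002,0],
    [0.042,0.017,0.003,0],
    [0.042,0.017,0.003,0],
    [0,0,0,0],
    [0,0,0,0]
  ],
  "claw": 1
}}

```text
clock: 12.05
eef_pos: [0.6368, 0.2851, 0.1949]
tool_rot: [0.652, 0.758, 0.016, -0.023]
ft_force: [-0.6, -0.5, 0.1]
grip_width: 0.0852
```

```bash
python3 /tmp/w.py w5 .637,.286,.026,.045
python3 -c "
from h import *
go(.639,.2845,.016,99)"
```

```text
.637,.286,.026,.045
top 2001 mean [0.6373 0.2878 0.0444] bbox mid [0.6373 0.2874 0.0442] encl [637.3 286.8] 25.9
table -0.00029474126507481047
t12.10 pos [0.6371 0.2839 0.196 ] psi 98.53deg q1 0.40 q6 1.82 | shift [-0.1969 -0.6715  0.1875] dist 0.724 turn None tilt [-0.0117  0.0548] grip 0.0855 F [-0.3 -0.5  0.3]
t12.10 pos [0.6371 0.2839 0.196 ] psi 98.53deg q1 0.40 q6 1.82 | shift [-0.0097  0.0026  0.1797] dist 0.180 turn -0.0082 tilt [-0.0117  0.0548] grip 0.0855 F [-0.3 -0.5  0.3]
```

Emit:
{"method": "send_rows", "body": {
  "moves": [
    [-0.002,0.001,0.04,0],
    [-0.002,0.001,0.04,0],
    [-0.002,0.001,0.04,0],
    [-0.002,0,0.03,0],
    [-0.001,0,0.018,0],
    [-0.001,0,0.012,0],
    [0,0,0,0]
  ]
}}

```text
clock: 12.8
eef_pos: [0.6398, 0.2828, 0.0163]
tool_rot: [0.653, 0.757, 0.017, -0.022]
ft_force: [0.7, -0.7, -0.2]
grip_width: 0.0857
```

Emit:
{"method": "send_rows", "body": {
  "moves": [
    [0,0,0,0],
    [0,0,0,0],
    [0,0,0,0],
    [0,0,0,0],
    [0,0,0,0],
    [0,0,0,0]
  ],
  "claw": -1
}}

```text
clock: 13.4
eef_pos: [0.6427, 0.2856, 0.021]
tool_rot: [0.652, 0.757, 0.021, -0.02]
ft_force: [-0.4, -1.2, 6.3]
grip_width: 0.0505
```

```bash
python3 -c "
from h import *
go(.639,.2845,.2,99)"
```

```text
t13.40 pos [0.6427 0.2856 0.021 ] psi 98.52deg q1 0.39 q6 1.82 | shift [ 0.0099 -0.0029 -0.1788] dist 0.179 turn -0.0083 tilt [-0.0037  0.0583] grip 0.0505 F [-0.4 -1.2  6.3]
```

Emit:
{"method": "send_rows", "body": {
  "moves": [
    [0.001,0,-0.02,0],
    [0.002,0,-0.045,0],
    [0.003,-0.001,-0.045,0],
    [0.003,-0.001,-0.045,0],
    [0.001,-0.001,-0.02,0]
  ]
}}

```text
clock: 13.9
eef_pos: [0.6399, 0.2855, 0.1999]
tool_rot: [0.652, 0.757, 0.023, -0.02]
ft_force: [0.1, 0.2, -1.2]
grip_width: 0.0502
```

```bash
python3 -c "
from h import *
go(.4968,-.2404,.195,99)"
```

```text
t13.90 pos [0.6399 0.2855 0.1999] psi 98.56deg q1 0.40 q6 1.82 | shift [-0.4982 -0.2195 -0.0269] dist 0.545 turn -0.0077 tilt [0.0004 0.0603] grip 0.0502 F [ 0.1  0.2 -1.2]
```

Emit:
{"method": "send_rows", "body": {
  "moves": [
    [-0.03,-0.013,-0.002,0],
    [-0.042,-0.018,-0.002,0],
    [-0.042,-0.018,-0.002,0],
    [-0.042,-0.018,-0.002,0],
    [-0.042,-0.018,-0.002,0],
    [-0.042,-0.018,-0.002,0],
    [-0.042,-0.018,-0.002,0],
    [-0.042,-0.019,-0.002,0],
    [-0.042,-0.019,-0.002,0],
    [-0.042,-0.019,-0.002,0],
    [-0.042,-0.019,-0.002,0],
    [-0.03,-0.013,-0.002,0],
    [-0.018,-0.01,-0.001,0],
    [0,0,0,0],
    [0,0,0,0]
  ]
}}

```text
clock: 15.4
eef_pos: [0.4941, -0.2413, 0.1899]
tool_rot: [0.653, 0.757, 0.019, -0.022]
ft_force: [-0.4, 0.2, -1.2]
grip_width: 0.0506
```

```bash
python3 /tmp/t.py w6 red; python3 -c "
from h import *
go(.4968,-.2404,.026,99)"
```

```text
[269. 178.] 2360 z 0.0172 encl [ 452.8 -289.8] 140.2 rect [array([ 454.3, -289.8]), array([221.9, 174.8]), np.float64(82.5)]
[241. 209.] 4160 z 0.0097 encl [ 409.3 -277.6] 68.1 rect [array([ 409.9, -277.3]), array([131.8,  41.9]), np.float64(82.6)]
[322. 185.] 2825 z 0.0035 encl [ 495.3 -237.6] 35.4 rect [array([ 494.5, -233.7]), array([69.8, 62.3]), np.float64(7.0)]
t15.45 pos [ 0.4943 -0.2407  0.1899] psi 98.52deg q1 -0.48 q6 0.94 | shift [ 0.2998 -0.4534  0.2071] dist 0.582 turn None tilt [-0.0075  0.0574] grip 0.0503 F [-0.3 -1.2 -1.7]
t15.45 pos [ 0.4943 -0.2407  0.1899] psi 98.52deg q1 -0.48 q6 0.94 | shift [-0.0096  0.0023  0.1636] dist 0.164 turn -0.0083 tilt [-0.0075  0.0574] grip 0.0503 F [-0.3 -1.2 -1.7]
```

View pics/w6.png

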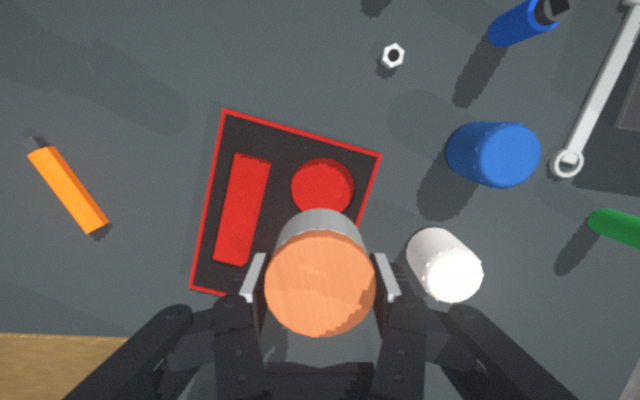

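Run:
```python
from h import *
z=np.load("/tmp/w6.npz");p,d=z["p"],z["d"];i=cams.camera_info("wrist");X=z["X"]
hsv=cv2.cvtColor(p,cv2.COLOR_BGR2HSV);m=(hsv[...,0]>5)&(hsv[...,0]<22)&(hsv[...,1]>60)&(d>0)&(d<.2); m[:200]=0;m[345:]=0
n,l,st,c=cv2.connectedComponentsWithStats(m.astype(np.uint8));j=1+st[1:,4].argmax()
q=X[l==j]; zt=np.percentile(q[:,2],90);print(len(q),zt); q=q[abs(q[:,2]-zt)<.006]
e,r=cv2.minEnclosingCircle((q[:,:2]*1000).astype(np.float32));print(e,r, "top z spread",np.percentile(q[:,2],[5,50,95]))
A=np.c_[q[:,:2],np.ones(len(q))];s=np.linalg.lstsq(A,q[:,2],rcond=None)[0];print("slope deg",np.degrees(s[:2]))
```

```text
9719 0.2141705481154299
(493.0035095214844, -240.22689819335938) 27.420312881469727 top z spread [0.21208689 0.21340381 0.21437496]
slope deg [ 0.05935472 -0.82329684]
```

Emit:
{"method": "send_rows", "body": {
  "moves": [
    [-0.002,0.001,0.04,0],
    [-0.002,0.001,0.04,0],
    [-0.002,0,0.035,0],
    [-0.001,0,0.022,0],
    [-0.001,0,0.015,0],
    [0,0,0.009,0],
    [0,0,0,0],
    [0,0,0,0]
  ]
}}

```text
clock: 16.25
eef_pos: [0.497, -0.2392, 0.0294]
tool_rot: [0.652, 0.758, 0.019, -0.021]
ft_force: [-0.1, -0.3, -1.3]
grip_width: 0.0502
```

Emit:
{"method": "send_rows", "body": {
  "moves": [
    [0,0,0.002,0],
    [0,0,0,0]
  ]
}}

```text
clock: 16.45
eef_pos: [0.4968, -0.2397, 0.0275]
tool_rot: [0.652, 0.757, 0.019, -0.021]
ft_force: [0.1, 0.8, -1.6]
grip_width: 0.0499
```

Emit:
{"method": "send_rows", "body": {
  "moves": [
    [0,0,0.002,0],
    [0,0,0,0]
  ]
}}

```text
clock: 16.65
eef_pos: [0.4965, -0.2396, 0.025]
tool_rot: [0.653, 0.757, 0.019, -0.021]
ft_force: [0.4, 0.9, -1.6]
grip_width: 0.0503
```

Emit:
{"method": "send_rows", "body": {
  "moves": [
    [0,0,0.001,0],
    [0,0,0,0]
  ]
}}

```text
clock: 16.85
eef_pos: [0.4965, -0.2396, 0.0249]
tool_rot: [0.653, 0.757, 0.019, -0.021]
ft_force: [-2.0, 0.1, 6.9]
grip_width: 0.0505
```

Emit:
{"method": "send_rows", "body": {
  "moves": [
    [0,0,0.001,0],
    [0,0,0,0]
  ]
}}

```text
clock: 17.05
eef_pos: [0.4965, -0.2397, 0.0249]
tool_rot: [0.653, 0.757, 0.019, -0.021]
ft_force: [-3.6, 1.4, 11.0]
grip_width: 0.0502
```

Contact at 11 N. I release the tin, rise and go look at the bar.

Emit:
{"method": "send_rows", "body": {
  "moves": [
    [0,0,0,0],
    [0,0,0,0],
    [0,0,0,0],
    [0,0,0,0],
    [0,0,0,0]
  ],
  "claw": 0.9
}}

```text
clock: 17.55
eef_pos: [0.4961, -0.2392, 0.0224]
tool_rot: [0.652, 0.757, 0.019, -0.022]
ft_force: [0.4, -0.2, 0.7]
grip_width: 0.0813
```

Emit:
{"method": "send_rows", "body": {
  "moves": [
    [0,0,-0.02,0],
    [0.003,0,-0.04,0],
    [0.003,0,-0.045,0],
    [0.003,0,-0.045,0],
    [0.002,0,-0.025,0],
    [0,0,0,0]
  ],
  "claw": 1
}}

```text
clock: 18.15
eef_pos: [0.4984, -0.2396, 0.2029]
tool_rot: [0.652, 0.757, 0.02, -0.017]
ft_force: [0.1, -0.4, 0.6]
grip_width: 0.0852
```

```bash
python3 /tmp/w.py w7 .4968,-.238,.026,.049; python3 -c "
from h import *
go(.453,.004,.2,23)"
```

```text
.4968,-.238,.026,.049
top 1967 mean [ 0.4948 -0.2366  0.0484] bbox mid [ 0.4949 -0.2369  0.0482] encl [ 495.  -237.5] 25.9
table -0.00032387264575281516
t18.20 pos [ 0.4971 -0.239   0.2002] psi 98.52deg q1 -0.47 q6 0.95 | shift [ 0.2986 -0.4573  0.2145] dist 0.587 turn None tilt [-0.0032  0.0547] grip 0.0855 F [ 0.1 -0.8 -0.8]
t18.20 pos [ 0.4971 -0.239   0.2002] psi 98.52deg q1 -0.47 q6 0.95 | shift [ 0.2464 -0.0077  0.0136] dist 0.247 turn 1.3182 tilt [-0.0032  0.0547] grip 0.0855 F [ 0.1 -0.8 -0.8]
```

View pics/w7.png

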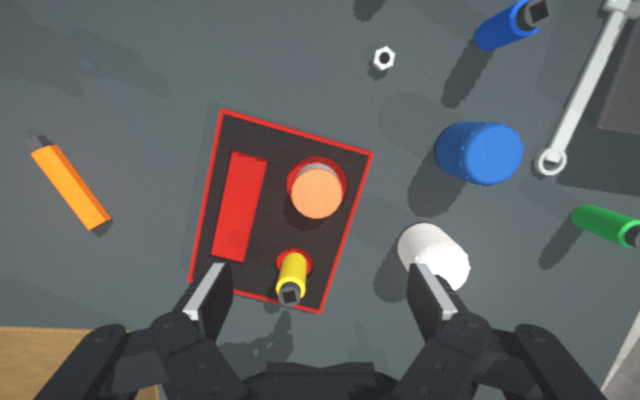

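The tin is seated (317,190): its top is at about 49 mm and it is centred. Next is the bar.

Emit:
{"method": "send_rows", "body": {
  "moves": [
    [0.041,-0.001,0.002,0],
    [0.041,-0.001,0.002,0],
    [0.041,-0.001,0.002,0],
    [0.041,-0.001,0.002,0],
    [0.041,-0.001,0.002,0],
    [0.041,-0.001,0.002,0],
    [0,0,0,1],
    [0,0,0,1],
    [0,0,0,1],
    [0,0,0,1],
    [0,0,0,1],
    [0,0,0,1],
    [0,0,0,1],
    [0,0,0,1],
    [0,0,0,1],
    [0,0,0,1],
    [0,0,0,1],
    [0,0,0,1],
    [0,0,0,1],
    [0,0,0,0]
  ]
}}

```text
clock: 20.2
eef_pos: [0.4523, 0.0044, 0.1983]
tool_rot: [0.978, 0.208, 0.0, -0.029]
ft_force: [0.2, 0.2, 0.6]
grip_width: 0.0855
```

Run:
```python
from h import *
p,d,X,o=wrist("w8"); np.savez("/tmp/w8.npz",p=p,d=d,X=X)
m=(d>0)&(X[...,2]>.008)&(X[...,2]<.035)&(np.abs(X[...,0]-.455)<.08)&(np.abs(X[...,1]-.004)<.05)&(cv2.cvtColor(p,cv2.COLOR_BGR2HSV)[...,1]<60)
n,l,st,c=cv2.connectedComponentsWithStats(m.astype(np.uint8));j=1+st[1:,4].argmax()
q=X[l==j];print(c[j],len(q),cv2.minAreaRect((q[:,:2]*1000).astype(np.float32)))
t=q[q[:,2]>np.percentile(q[:,2],90)-.003]; t=q[q[:,2]>.02]
mu=t[:,:2].mean(0);u,s,v=np.linalg.svd(t[:,:2]-mu);ax=v[0];print("top",len(t),mu,np.degrees(np.arctan2(ax[1],ax[0])),"z",np.percentile(t[:,2],[5,50,95]))
e=(q[:,:2]-mu)@ax;print("ends",e.min(),e.max(), mu+ax*(e.min()+e.max())/2)
go(.453,.004,.2,23)
```

```text
[325.80324737 174.20964661] 2094 ((451.5658874511719, 10.81871223449707), (110.87887573242188, 24.01539421081543), 23.345630645751953)
top 1422 [0.46021228 0.01452933] -156.7496664735652 z [0.02041571 0.02310467 0.02451701]
ends -0.046023316997085416 0.06485553260125065 [0.45156087 0.01081233]
t20.25 pos [0.4525 0.0044 0.1986] psi 24.11deg q1 -0.03 q6 2.69 | shift [ 0.0003  0.0005 -0.0014] dist 0.002 turn 0.0194 tilt [-0.0108  0.057 ] grip 0.0855 F [-0.5 -0.9 -0.7]
```

View pics/w8.png

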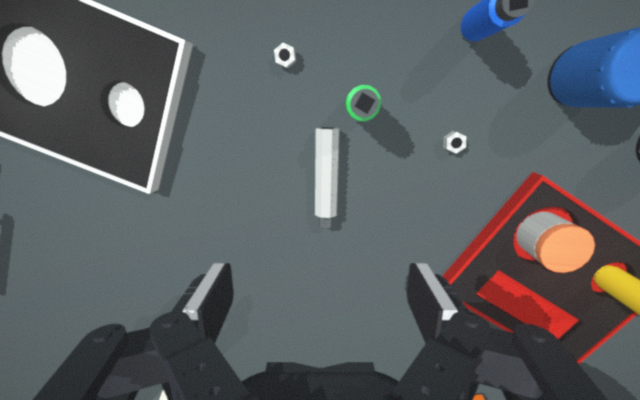

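Run:
```python
from h import *
i=cams.camera_info("wrist")
for nm,bx in (("w3",((268,292),(350,372))),("w6",((240,266),(375,402))),("w8",((180,235),(405,460)))):
    z=np.load(f"/tmp/{nm}.npz");d=z["d"];X=pts(z["p"],d,i,np.array(i["mount"]))
    for a,b in bx:
        m=np.zeros(d.shape,bool);m[235:330,a:b]=1;m&=(d>0)&(d<.16); q=X[m];q=q[np.abs(q[:,1])<.06];print(nm,len(q),np.round(np.percentile(q[:,2],[50,95,99.5]),4),"tip y",np.round(q[q[:,2]>np.percentile(q[:,2],97)].mean(0),4))
go(.4505,.008,.05,23.3)
```

```text
w3 1799 [-0.036  -0.008  -0.0035] tip y [ 0.0094 -0.0194 -0.0046]
w3 1652 [-0.036  -0.0086 -0.0035] tip y [ 0.01    0.0164 -0.0052]
w6 1804 [-0.034  -0.0123 -0.0074] tip y [ 0.0101 -0.0323 -0.0088]
w6 1869 [-0.0348 -0.0126 -0.0076] tip y [ 0.0098  0.0283 -0.0089]
w8 2774 [-0.0365 -0.0175 -0.0136] tip y [ 0.0011 -0.0453 -0.0146]
w8 2770 [-0.0364 -0.0174 -0.0135] tip y [ 0.0006  0.0405 -0.0146]
t20.25 pos [0.4525 0.0044 0.1986] psi 24.11deg q1 -0.03 q6 2.69 | shift [-0.0023  0.0043  0.1486] dist 0.149 turn 0.0141 tilt [-0.0108  0.057 ] grip 0.0855 F [-0.5 -0.9 -0.7]
```

Emit:
{"method": "send_rows", "body": {
  "moves": [
    [-0.001,0.001,0.04,0.14],
    [-0.001,0.001,0.04,0],
    [-0.001,0.001,0.04,0],
    [0,0.001,0.028,0],
    [0,0,0,0]
  ]
}}

```text
clock: 20.75
eef_pos: [0.4466, 0.008, 0.048]
tool_rot: [0.979, 0.202, -0.003, -0.03]
ft_force: [-0.0, 0.0, -0.1]
grip_width: 0.0855
```

```bash
python3 -c "
from h import *
go(.4505,.008,.004,23.3)"
```

```text
t20.75 pos [0.4466 0.008  0.048 ] psi 23.30deg q1 -0.02 q6 2.71 | shift [0.0033 0.0042 0.0438] dist 0.044 turn 0.0 tilt [-0.0179  0.0571] grip 0.0855 F [-0.   0.  -0.1]
```

Emit:
{"method": "send_rows", "body": {
  "moves": [
    [0.001,0.001,0.02,0],
    [0.001,0.001,0.015,0],
    [0,0.001,0.008,0],
    [0,0,0,0],
    [0,0,0,0]
  ]
}}

```text
clock: 21.25
eef_pos: [0.4546, 0.0083, 0.0099]
tool_rot: [0.979, 0.201, 0.003, -0.029]
ft_force: [0.5, -0.2, 0.4]
grip_width: 0.0852
```

```bash
python3 -c "
from h import *
go(.4505,.008,.004,23.3)"
```

```text
t21.25 pos [0.4546 0.0083 0.0099] psi 23.22deg q1 -0.02 q6 2.72 | shift [-0.004  -0.001   0.0059] dist 0.007 turn -0.0014 tilt [-0.0065  0.0569] grip 0.0852 F [ 0.5 -0.2  0.4]
```

Emit:
{"method": "send_rows", "body": {
  "moves": [
    [-0.002,0,0.003,0],
    [-0.002,0,0.003,0],
    [0,0,0,0]
  ]
}}

```text
clock: 21.55
eef_pos: [0.4496, 0.0071, 0.003]
tool_rot: [0.979, 0.201, 0.002, -0.029]
ft_force: [-0.3, -0.5, -0.1]
grip_width: 0.0855
```

Emit:
{"method": "send_rows", "body": {
  "moves": [
    [0,0,0,0],
    [0,0,0,0],
    [0,0,0,0],
    [0,0,0,0],
    [0,0,0,0],
    [0,0,0,0],
    [0,0,0,0],
    [0,0,0,0]
  ],
  "claw": -1
}}

```text
clock: 22.35
eef_pos: [0.4503, 0.0074, 0.0034]
tool_rot: [0.979, 0.201, 0.002, -0.029]
ft_force: [-0.8, 1.3, 6.0]
grip_width: 0.0224
```

Emit:
{"method": "send_rows", "body": {
  "moves": [
    [0,0.001,-0.02,0],
    [0.001,0.002,-0.04,0],
    [0.001,0.002,-0.045,0],
    [0.001,0.003,-0.045,-0.33],
    [0,0,0,-1],
    [0,0,0,-1],
    [0,0,0,-1],
    [0,0,0,-1],
    [0,0,0,-1],
    [0,0,0,-1],
    [0,0,0,-1],
    [0,0,0,-1],
    [0,0,0,-1],
    [0,0,0,-1],
    [0,0,0,0]
  ]
}}

```text
clock: 23.85
eef_pos: [0.4565, -0.0077, 0.1515]
tool_rot: [0.752, 0.658, 0.015, -0.024]
ft_force: [-0.7, -0.2, -1.9]
grip_width: 0.0222
```

```bash
python3 -c "
from h import *
go(.4115,-.28,.155,82.5)"
```

```text
t23.85 pos [ 0.4565 -0.0077  0.1515] psi 82.36deg q1 -0.05 q6 1.65 | shift [-0.2753 -0.0088 -0.0185] dist 0.276 turn -0.0024 tilt [-0.0095  0.0565] grip 0.0222 F [-0.7 -0.2 -1.9]
```

Emit:
{"method": "send_rows", "body": {
  "moves": [
    [-0.03,-0.001,-0.003,0],
    [-0.042,-0.001,-0.003,0],
    [-0.042,-0.001,-0.003,0],
    [-0.042,-0.001,-0.003,0],
    [-0.042,-0.001,-0.003,0],
    [-0.042,-0.002,-0.003,0],
    [-0.035,-0.002,-0.001,0],
    [0,0,0,0],
    [0,0,0,0]
  ]
}}

```text
clock: 24.75
eef_pos: [0.4113, -0.28, 0.1554]
tool_rot: [0.753, 0.657, 0.016, -0.025]
ft_force: [-0.6, 1.0, -2.1]
grip_width: 0.0222
```

```bash
python3 /tmp/t.py w9 red; python3 -c "
from h import *
go(.4115,-.28,.03,82.5)"
```

```text
[382. 157.] 3462 z 0.0172 encl [ 458.1 -287.4] 139.0 rect [array([ 456.2, -288. ]), array([222.1, 179.9]), np.float64(82.5)]
[391. 138.] 1109 z 0.0035 encl [ 494.8 -237.5] 35.2 rect [array([ 486.5, -233.9]), array([69.8, 51.5]), np.float64(65.3)]
[322. 142.] 1164 z 0.0095 encl [ 416.5 -224.8] 23.2 rect [array([ 416.4, -224.5]), array([25.2, 40.4]), np.float64(82.2)]
[397. 237.] 442 z 0.0036 encl [ 482.  -336.2] 23.4 rect [array([ 480.1, -331.9]), array([45.8, 37.3]), np.float64(23.1)]
t24.80 pos [ 0.4115 -0.2792  0.1556] psi 82.27deg q1 -0.62 q6 1.08 | shift [ 0.2122 -0.4425  0.1752] dist 0.521 turn None tilt [-0.0088  0.0582] grip 0.0227 F [ 0.8  0.4 -3.1]
t24.80 pos [ 0.4115 -0.2792  0.1556] psi 82.27deg q1 -0.62 q6 1.08 | shift [-0.0079  0.0021  0.1253] dist 0.126 turn -0.0039 tilt [-0.0088  0.0582] grip 0.0227 F [ 0.8  0.4 -3.1]
```

View pics/w9.png

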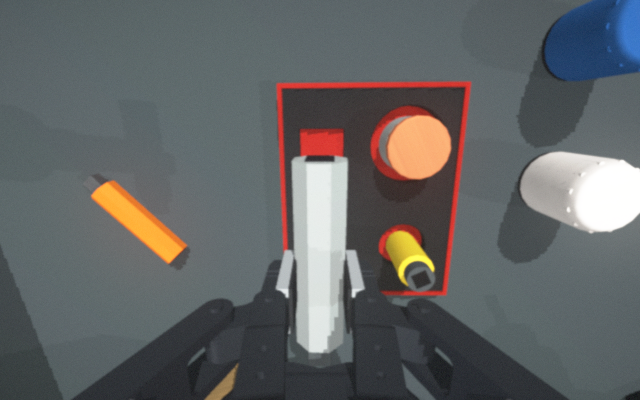

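Run:
```python
from h import *
z=np.load("/tmp/w9.npz");p,d=z["p"],z["d"];X=z["X"]
m=(d>0)&(d<.24)&(cv2.cvtColor(p,cv2.COLOR_BGR2HSV)[...,2]>110)
m[:150]=0;m[356:]=0;m[:,:294]=0;m[:,346:]=0
q=X[m];q=q[(q[:,2]>.12)&(q[:,2]<.2)]
mu=q.mean(0);u,s,v=np.linalg.svd(q[:,:2]-mu[:2]);ax=v[0]*np.sign(v[0][1]);e=(q[:,:2]-mu[:2])@ax;f=(q[:,:2]-mu[:2])@[-ax[1],ax[0]]
print("angle",np.degrees(np.arctan2(ax[1],ax[0])),"ends",np.percentile(e,[.2,99.8]),"across",np.percentile(f,[1,99]))
lo,hi=np.percentile(e,[.5,99.5]);fl,fh=np.percentile(f,[1,99]);print("mid",mu[:2]+ax*(lo+hi)/2+np.array([-ax[1],ax[0]])*(fl+fh)/2)
t=abs(f-(fl+fh)/2)<.004
for k in np.linspace(lo,hi,6):
    s=t&(abs(e-k)<.008);print(round(k,3),np.round(np.percentile(q[s][:,2],80),4))
```

```text
angle 82.11399720889155 ends [-0.05918448  0.04336624] across [-0.01130302  0.01154527]
mid [ 0.41149638 -0.26845955]
-0.053 0.1746
-0.034 0.1752
-0.015 0.1761
0.004 0.1769
0.023 0.1776
0.043 0.1781
```

```bash
python3 -c "
from h import *
go(.4105,-.282,.02,82.5)"
```

```text
t24.80 pos [ 0.4115 -0.2792  0.1556] psi 82.27deg q1 -0.62 q6 1.08 | shift [-0.0106  0.0016  0.1352] dist 0.136 turn -0.0039 tilt [-0.0088  0.0582] grip 0.0227 F [ 0.8  0.4 -3.1]
```

Emit:
{"method": "send_rows", "body": {
  "moves": [
    [-0.003,0,0.04,-0.03],
    [-0.003,0.001,0.04,0],
    [-0.003,0.001,0.03,0],
    [-0.002,0,0.015,0],
    [0,0,0.01,0],
    [0,0,0,0],
    [0,0,0,0]
  ]
}}

```text
clock: 25.5
eef_pos: [0.4124, -0.2828, 0.0215]
tool_rot: [0.751, 0.66, 0.016, -0.023]
ft_force: [0.0, -0.2, -2.9]
grip_width: 0.0225
```

```bash
python3 -c "
from h import *
go(.4105,-.282,.016,82.5)"
```

```text
t25.50 pos [ 0.4124 -0.2828  0.0215] psi 82.61deg q1 -0.63 q6 1.07 | shift [ 0.0002 -0.0019  0.0056] dist 0.006 turn 0.0019 tilt [-0.0067  0.0564] grip 0.0225 F [ 0.  -0.2 -2.9]
```

Emit:
{"method": "send_rows", "body": {
  "moves": [
    [0,-0.001,0.003,0],
    [0,0,0.001,0],
    [0,0,0,0]
  ]
}}

```text
clock: 25.8
eef_pos: [0.4108, -0.2829, 0.0173]
tool_rot: [0.751, 0.66, 0.016, -0.023]
ft_force: [-0.7, -0.5, -2.7]
grip_width: 0.0226
```

Emit:
{"method": "send_rows", "body": {
  "moves": [
    [0,0,0.001,0],
    [0,0,0,0]
  ]
}}

```text
clock: 26.0
eef_pos: [0.4106, -0.2827, 0.0159]
tool_rot: [0.751, 0.66, 0.016, -0.024]
ft_force: [-0.1, -0.2, -2.1]
grip_width: 0.022
```

Emit:
{"method": "send_rows", "body": {
  "moves": [
    [0,0,0.001,0],
    [0,0,0,0]
  ]
}}

```text
clock: 26.2
eef_pos: [0.4106, -0.2827, 0.0148]
tool_rot: [0.751, 0.66, 0.016, -0.024]
ft_force: [0.2, -0.2, -2.4]
grip_width: 0.0223
```

Emit:
{"method": "send_rows", "body": {
  "moves": [
    [0,0,0.001,0],
    [0,0,0,0]
  ]
}}

```text
clock: 26.4
eef_pos: [0.4107, -0.2826, 0.0143]
tool_rot: [0.751, 0.66, 0.016, -0.024]
ft_force: [-1.1, 1.1, 2.9]
grip_width: 0.0226
```

The low end is touching, so I release.

Emit:
{"method": "send_rows", "body": {
  "moves": [
    [0,0,0,0],
    [0,0,0,0],
    [0,0,0,0],
    [0,0,0,0]
  ],
  "claw": 0.2
}}

```text
clock: 26.8
eef_pos: [0.4102, -0.2826, 0.0138]
tool_rot: [0.751, 0.66, 0.016, -0.024]
ft_force: [-2.2, -0.6, 0.5]
grip_width: 0.0313
```

Emit:
{"method": "send_rows", "body": {
  "moves": [
    [0,0,-0.015,0],
    [0.003,0,-0.04,0],
    [0.003,0,-0.045,0],
    [0.003,0,-0.045,0],
    [0.003,0,-0.04,0],
    [0,0,0,0]
  ],
  "claw": 1
}}

```text
clock: 27.4
eef_pos: [0.4173, -0.2834, 0.2058]
tool_rot: [0.751, 0.66, 0.018, -0.017]
ft_force: [1.1, -0.3, 0.3]
grip_width: 0.0858
```

Run:
```python
from h import *
p,d,X,o=wrist("w10"); np.savez("/tmp/w10.npz",p=p,d=d,X=X)
m=(d>0)&(X[...,2]>.02)&(X[...,2]<.05)&(np.abs(X[...,0]-.411)<.03)&(np.abs(X[...,1]+.28)<.075)
q=X[m];print(len(q),cv2.minAreaRect((q[:,:2]*1000).astype(np.float32)))
for y in (-.32,-.3,-.28,-.26,-.24,-.23):
    s=q[abs(q[:,1]-y)<.006]; print(y,np.round(np.percentile(s[:,2],[50,90]),4) if len(s) else 0)
go(.542,.011,.2,98.5)
```

```text
2115 ((409.88543701171875, -277.24761962890625), (109.90518951416016, 23.8433837890625), 82.93738555908203)
-0.32 [0.0286 0.0338]
-0.3 [0.0325 0.0339]
-0.28 [0.0324 0.0341]
-0.26 [0.0324 0.0339]
-0.24 [0.0323 0.0339]
-0.23 [0.0323 0.034 ]
t27.45 pos [ 0.416  -0.2825  0.2027] psi 82.59deg q1 -0.62 q6 1.08 | shift [0.3068 0.0873 0.0181] dist 0.319 turn -0.2776 tilt [-0.0001  0.0524] grip 0.0854 F [-0.5  0.7 -0.5]
```

View pics/w10.png

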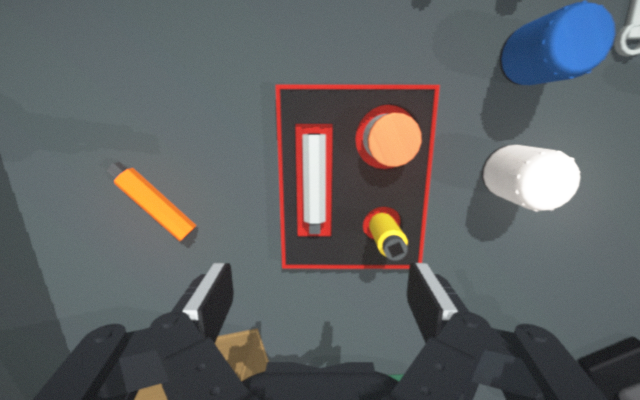

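The bar lies flat at (314,185): its top is at 34 mm all along and it is centred in the slot. Next is the near green socket.

Emit:
{"method": "send_rows", "body": {
  "moves": [
    [0.043,0.012,0.003,0],
    [0.044,0.012,0.003,0],
    [0.044,0.013,0.003,0],
    [0.044,0.013,0.003,0],
    [0.044,0.013,0.002,0],
    [0.044,0.012,0.002,0],
    [0.044,0.012,0.002,0],
    [0,0,0,-0.92],
    [0,0,0,-0.92],
    [0,0,0,-0.92],
    [0,0,0,0]
  ]
}}

```text
clock: 28.55
eef_pos: [0.5387, 0.0131, 0.1953]
tool_rot: [0.653, 0.757, 0.018, -0.023]
ft_force: [0.2, -0.6, -0.5]
grip_width: 0.0854
```

```bash
python3 /tmp/w.py w11 .54,.01,.011,.075 .54,.01,.015,.062
python3 -c "
from h import *
go(.54,.011,.024,98.5)"
```

```text
.54,.01,.011,.075
top 497 mean [0.5375 0.0135 0.075 ] bbox mid [0.5376 0.0131 0.0738] encl [537.6  12.8] 11.4
.54,.01,.015,.062
top 272 mean [0.5366 0.0196 0.0622] bbox mid [0.5377 0.0158 0.0619] encl [537.6  13. ] 14.9
table -0.000378569996532907
t28.60 pos [0.5388 0.0128 0.1955] psi 98.30deg q1 -0.01 q6 1.42 | shift [ 0.0536 -0.5347  0.1998] dist 0.573 turn None tilt [-0.0098  0.0573] grip 0.0854 F [0.1 0.2 0.2]
t28.60 pos [0.5388 0.0128 0.1955] psi 98.30deg q1 -0.01 q6 1.42 | shift [-0.012   0.0012  0.1711] dist 0.172 turn -0.0035 tilt [-0.0098  0.0573] grip 0.0854 F [0.1 0.2 0.2]
```

View pics/w11.png

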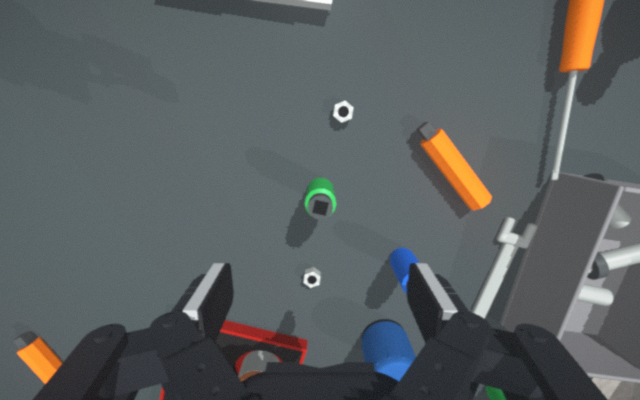

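Green socket at (320,198) in the wrist view, clear of both nuts. I grasp it.

Emit:
{"method": "send_rows", "body": {
  "moves": [
    [-0.003,0.001,0.04,0],
    [-0.003,0,0.04,0],
    [-0.003,0,0.04,0],
    [-0.002,0,0.025,0],
    [-0.001,0,0.016,0],
    [0,0,0.01,0],
    [0,0,0,0]
  ]
}}

```text
clock: 29.3
eef_pos: [0.5394, 0.0106, 0.0239]
tool_rot: [0.654, 0.756, 0.018, -0.023]
ft_force: [-0.1, 0.0, -0.5]
grip_width: 0.0853
```

Emit:
{"method": "send_rows", "body": {
  "moves": [
    [0,0,0,0],
    [0,0,0,0],
    [0,0,0,0],
    [0,0,0,0],
    [0,0,0,0],
    [0,0,0,0],
    [0,0,0,0],
    [0,0,0,0]
  ],
  "claw": -1
}}

```text
clock: 30.1
eef_pos: [0.541, 0.0106, 0.0266]
tool_rot: [0.653, 0.757, 0.019, -0.021]
ft_force: [-2.8, -0.5, 6.1]
grip_width: 0.0292
```

Emit:
{"method": "send_rows", "body": {
  "moves": [
    [0.001,0,-0.025,0],
    [0.002,0,-0.045,0],
    [0.003,0,-0.045,0],
    [0.003,0,-0.045,0],
    [0,0,-0.014,0]
  ]
}}

```text
clock: 30.6
eef_pos: [0.5434, 0.0097, 0.2052]
tool_rot: [0.653, 0.757, 0.022, -0.018]
ft_force: [0.4, -0.3, -2.0]
grip_width: 0.0288
```

```bash
python3 -c "
from h import *
go(.4385,.235,.195,98.5)"
```

```text
t30.60 pos [0.5434 0.0097 0.2052] psi 98.43deg q1 -0.01 q6 1.41 | shift [ 0.2373 -0.0709  0.0228] dist 0.249 turn -0.0012 tilt [0.0014 0.057 ] grip 0.0288 F [ 0.4 -0.3 -2. ]
```

Emit:
{"method": "send_rows", "body": {
  "moves": [
    [0.03,-0.009,0.003,0],
    [0.042,-0.013,0.004,0],
    [0.042,-0.013,0.004,0],
    [0.042,-0.012,0.004,0],
    [0.042,-0.012,0.004,0],
    [0.039,-0.012,0.004,0],
    [0,0,0,0],
    [0,0,0,0]
  ]
}}

```text
clock: 31.4
eef_pos: [0.4351, 0.2352, 0.19]
tool_rot: [0.652, 0.758, 0.019, -0.021]
ft_force: [0.6, -0.9, -2.2]
grip_width: 0.0287
```

```bash
python3 /tmp/t.py w12 grey; python3 -c "
from h import *
go(.4385,.235,.033,98.5)"
```

```text
[331. 113.] 4521 z 0.017 encl [434.6 293.1] 141.7 rect [array([434.6, 292.9]), array([181.2, 223.1]), np.float64(2.1)]
[333.  91.] 4914 z 0.0036 encl [432.  338.9] 39.3 rect [array([431.9, 339. ]), array([77.5, 77.2]), np.float64(7.7)]
[321. 188.] 1308 z 0.0036 encl [435.4 239. ] 23.3 rect [array([435.6, 238.3]), array([45.5, 44.1]), np.float64(6.7)]
t31.45 pos [0.4357 0.2345 0.1901] psi 98.43deg q1 0.46 q6 1.88 | shift [-0.1785 -0.4654  0.1801] dist 0.530 turn None tilt [-0.0079  0.0561] grip 0.0288 F [ 0.7  0.  -1.9]
t31.45 pos [0.4357 0.2345 0.1901] psi 98.43deg q1 0.46 q6 1.88 | shift [-0.0088  0.0028  0.1568] dist 0.157 turn -0.0011 tilt [-0.0079  0.0561] grip 0.0288 F [ 0.7  0.  -1.9]
```

View pics/w12.png

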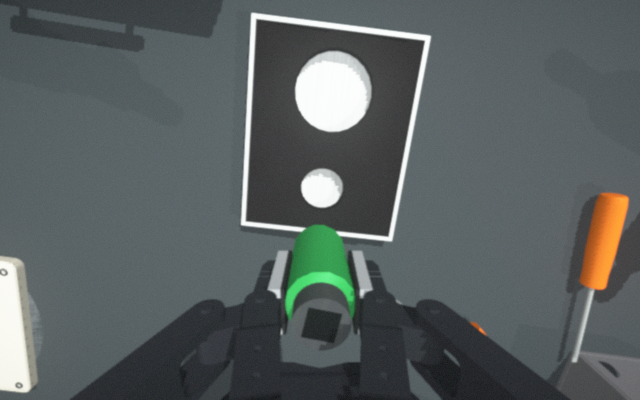

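The hole is at (321,188), which sends the TCP to (0.437, 0.236). I lower the green socket.

Emit:
{"method": "send_rows", "body": {
  "moves": [
    [-0.002,0.001,0.04,0],
    [-0.002,0.001,0.04,0],
    [-0.002,0,0.035,0],
    [-0.001,0,0.02,0],
    [0,0,0.014,0],
    [0,0,0.008,0],
    [0,0,0,0],
    [0,0,0,0]
  ]
}}

```text
clock: 32.25
eef_pos: [0.4386, 0.2366, 0.0338]
tool_rot: [0.654, 0.756, 0.02, -0.021]
ft_force: [-0.1, -0.3, -2.5]
grip_width: 0.0285
```

Emit:
{"method": "send_rows", "body": {
  "moves": [
    [0,0,0.002,0],
    [0,0,0,0]
  ]
}}

```text
clock: 32.45
eef_pos: [0.4383, 0.2372, 0.032]
tool_rot: [0.653, 0.757, 0.02, -0.021]
ft_force: [-0.3, 0.8, -3.0]
grip_width: 0.0285
```

Emit:
{"method": "send_rows", "body": {
  "moves": [
    [0,0,0.001,0],
    [0,0,0,0]
  ]
}}

```text
clock: 32.65
eef_pos: [0.4379, 0.2373, 0.0306]
tool_rot: [0.653, 0.757, 0.02, -0.021]
ft_force: [0.1, -0.5, -1.1]
grip_width: 0.0289
```

Emit:
{"method": "send_rows", "body": {
  "moves": [
    [0,0,0.001,0],
    [0,0,0,0]
  ]
}}

```text
clock: 32.85
eef_pos: [0.438, 0.2374, 0.0305]
tool_rot: [0.653, 0.757, 0.02, -0.021]
ft_force: [-1.5, -2.3, 5.9]
grip_width: 0.0289
```

Emit:
{"method": "send_rows", "body": {
  "moves": [
    [0,0,0.001,0],
    [0,0,0,0]
  ]
}}

```text
clock: 33.05
eef_pos: [0.438, 0.2375, 0.0305]
tool_rot: [0.653, 0.757, 0.02, -0.021]
ft_force: [-4.5, -2.6, 13.8]
grip_width: 0.0287
```

Contact. I release, rise and check.

Emit:
{"method": "send_rows", "body": {
  "moves": [
    [0,0,-0.001,0],
    [0,0,0,0],
    [0,0,0,0],
    [0,0,0,0],
    [0,0,0,0]
  ],
  "claw": 0.2
}}

```text
clock: 33.55
eef_pos: [0.4375, 0.2372, 0.029]
tool_rot: [0.653, 0.757, 0.019, -0.022]
ft_force: [-0.2, -0.6, -0.3]
grip_width: 0.0514
```

Emit:
{"method": "send_rows", "body": {
  "moves": [
    [0,0,-0.02,0],
    [0.003,0,-0.04,0],
    [0.003,0,-0.045,0],
    [0.003,0,-0.045,0],
    [0.002,0,-0.02,0],
    [0,0,0,0]
  ],
  "claw": 1
}}

```text
clock: 34.15
eef_pos: [0.4396, 0.2396, 0.2035]
tool_rot: [0.653, 0.757, 0.023, -0.02]
ft_force: [0.8, 0.1, -0.5]
grip_width: 0.0852
```

```bash
python3 /tmp/w.py w13 .436,.238,.011,.079 .436,.238,.015,.066
python3 -c "
from h import *
go(.635,-.296,.2,98.5)"
```

```text
.436,.238,.011,.079
top 485 mean [0.4355 0.2404 0.079 ] bbox mid [0.4356 0.2401 0.0779] encl [435.5 239.8] 11.4
.436,.238,.015,.066
top 257 mean [0.4346 0.2464 0.0663] bbox mid [0.4355 0.2427 0.0663] encl [435.5 239.8] 14.9
table -0.0003080062331400346
t34.20 pos [0.4383 0.2389 0.201 ] psi 98.41deg q1 0.47 q6 1.89 | shift [-0.1837 -0.4694  0.1885] dist 0.538 turn None tilt [-0.0042  0.0586] grip 0.0854 F [-0.4  0.3  0. ]
t34.20 pos [0.4383 0.2389 0.201 ] psi 98.41deg q1 0.47 q6 1.89 | shift [-0.557   0.1165 -0.0311] dist 0.570 turn -0.0015 tilt [-0.0042  0.0586] grip 0.0854 F [-0.4  0.3  0. ]
```

View pics/w13.png

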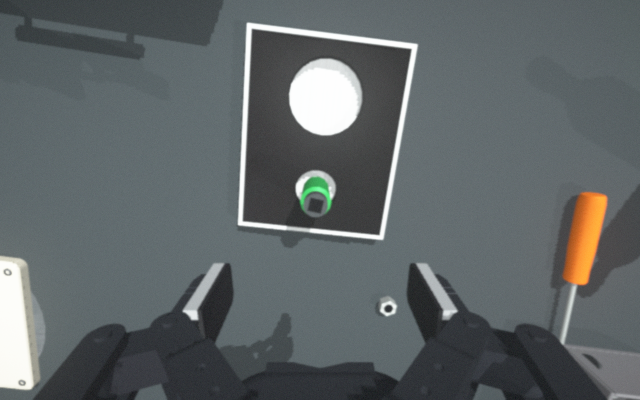

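The green socket is seated: its top is at 79 mm at (316,202). Next is the white filter.

Emit:
{"method": "send_rows", "body": {
  "moves": [
    [-0.035,0.007,-0.002,0],
    [-0.044,0.009,-0.002,0],
    [-0.044,0.009,-0.002,0],
    [-0.044,0.009,-0.002,0],
    [-0.044,0.009,-0.003,0],
    [-0.044,0.009,-0.003,0],
    [-0.044,0.009,-0.003,0],
    [-0.044,0.009,-0.003,0],
    [-0.044,0.009,-0.002,0],
    [-0.044,0.009,-0.002,0],
    [-0.044,0.01,-0.003,0],
    [-0.044,0.01,-0.003,0],
    [-0.038,0.008,-0.001,0],
    [0,0,0,0],
    [0,0,0,0]
  ]
}}

```text
clock: 35.7
eef_pos: [0.6323, -0.2971, 0.1945]
tool_rot: [0.654, 0.756, 0.019, -0.024]
ft_force: [-1.2, 0.8, -0.2]
grip_width: 0.0854
```

```bash
python3 /tmp/w.py w14 .634,-.295,.03,.072 .651,-.176,.03,.072
python3 -c "
from h import *
go(.635,-.296,.034,98.5)"
```

```text
.634,-.295,.03,.072
top 2764 mean [ 0.6322 -0.2918  0.071 ] bbox mid [ 0.6323 -0.2924  0.0697] encl [ 632.2 -293.5] 29.3
.651,-.176,.03,.072
top 3896 mean [ 0.6487 -0.1733  0.071 ] bbox mid [ 0.6489 -0.1736  0.0699] encl [ 649.2 -173.2] 29.5
table -0.0002736073294975494
t35.75 pos [ 0.6325 -0.2961  0.1959] psi 98.36deg q1 -0.46 q6 0.97 | shift [ 0.3724 -0.5821  0.2205] dist 0.725 turn None tilt [-0.0116  0.0594] grip 0.0856 F [-0.1 -0.2 -0. ]
t35.75 pos [ 0.6325 -0.2961  0.1959] psi 98.36deg q1 -0.46 q6 0.97 | shift [-0.0101  0.003   0.1615] dist 0.162 turn -0.0024 tilt [-0.0116  0.0594] grip 0.0856 F [-0.1 -0.2 -0. ]
```

View pics/w14.png

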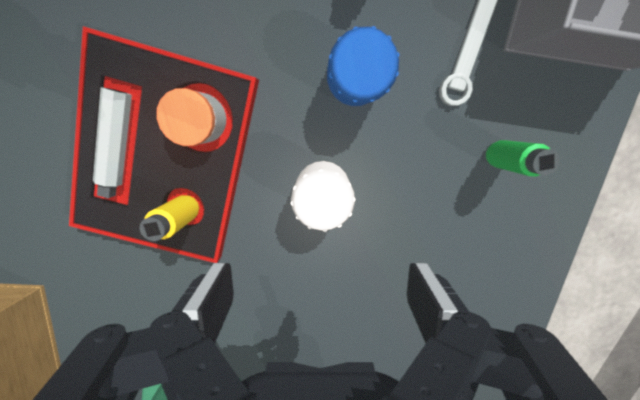

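Emit:
{"method": "send_rows", "body": {
  "moves": [
    [-0.002,0.001,0.04,0],
    [-0.002,0.001,0.04,0],
    [-0.003,0,0.035,0],
    [-0.002,0,0.022,0],
    [-0.001,0,0.015,0],
    [0,0,0.009,0],
    [0,0,0,0]
  ]
}}

```text
clock: 36.45
eef_pos: [0.6353, -0.2959, 0.0368]
tool_rot: [0.653, 0.757, 0.019, -0.022]
ft_force: [0.0, -0.3, -0.0]
grip_width: 0.0854
```

Emit:
{"method": "send_rows", "body": {
  "moves": [
    [0,0,0,0],
    [0,0,0,0],
    [0,0,0,0],
    [0,0,0,0],
    [0,0,0,0],
    [0,0,0,0]
  ],
  "claw": -1
}}

```text
clock: 37.05
eef_pos: [0.6368, -0.2978, 0.0398]
tool_rot: [0.653, 0.757, 0.019, -0.02]
ft_force: [-1.1, -0.4, 6.1]
grip_width: 0.058
```

Emit:
{"method": "send_rows", "body": {
  "moves": [
    [0.001,0,-0.02,0],
    [0.002,0,-0.04,0],
    [0.003,-0.001,-0.045,0],
    [0.003,-0.001,-0.045,0],
    [0,0,-0.015,0],
    [0,0,0,0]
  ]
}}

```text
clock: 37.65
eef_pos: [0.6354, -0.2988, 0.2068]
tool_rot: [0.653, 0.757, 0.02, -0.018]
ft_force: [0.4, -0.2, -2.9]
grip_width: 0.0587
```

```bash
python3 -c "
from h import *
go(.4337,.3365,.205,98.5)"
```

```text
t37.65 pos [ 0.6354 -0.2988  0.2068] psi 98.40deg q1 -0.46 q6 0.96 | shift [ 0.6569 -0.107   0.0359] dist 0.667 turn -0.0017 tilt [-0.0004  0.0535] grip 0.0587 F [ 0.4 -0.2 -2.9]
```

Emit:
{"method": "send_rows", "body": {
  "moves": [
    [0.03,-0.005,0.002,0],
    [0.042,-0.007,0.002,0],
    [0.042,-0.007,0.002,0],
    [0.042,-0.007,0.002,0],
    [0.042,-0.007,0.002,0],
    [0.042,-0.007,0.002,0],
    [0.042,-0.007,0.003,0],
    [0.042,-0.007,0.003,0],
    [0.042,-0.007,0.003,0],
    [0.042,-0.007,0.003,0],
    [0.042,-0.007,0.002,0],
    [0.042,-0.007,0.002,0],
    [0.042,-0.007,0.002,0],
    [0.042,-0.007,0.002,0],
    [0.042,-0.007,0.002,0],
    [0.038,-0.004,0.002,0],
    [0,0,0,0],
    [0,0,0,0]
  ]
}}

```text
clock: 39.45
eef_pos: [0.4303, 0.3364, 0.2018]
tool_rot: [0.652, 0.757, 0.017, -0.022]
ft_force: [0.4, -0.4, -3.7]
grip_width: 0.0585
```

```bash
python3 /tmp/t.py w15 grey; python3 -c "
from h import *
go(.4337,.3365,.046,98.5)
z=np.load('/tmp/w15.npz');p,d,X=z['p'],z['d'],z['X']
zt=monitor.get_obs()['eef_pos'][2]
m=(d>0)&(d<.2)&(cv2.cvtColor(p,cv2.COLOR_BGR2HSV)[...,2]>150);m[:180]=0
q=X[m];q=q[(q[:,2]>zt+.02)&(q[:,2]<zt+.05)];h=np.percentile(q[:,2],90);q=q[abs(q[:,2]-h)<.006];print('top z',np.median(q[:,2]),'encl',cv2.minEnclosingCircle((q[:,:2]*1000).astype(np.float32)),len(q))
"
```

```text
[322. 171.] 2086 z 0.0171 encl [433.  319.6] 118.1 rect [array([433.4, 320.1]), array([179.6, 156.5]), np.float64(2.1)]
[323. 176.] 2329 z 0.0035 encl [431.7 338.7] 38.9 rect [array([430.8, 348.6]), array([77.5, 55.4]), np.float64(5.4)]
t39.50 pos [0.4308 0.3356 0.2022] psi 98.41deg q1 0.63 q6 2.06 | shift [-0.2796 -0.4748  0.1883] dist 0.582 turn None tilt [-0.0106  0.0541] grip 0.0582 F [ 0.8 -0.6 -3. ]
t39.50 pos [0.4308 0.3356 0.2022] psi 98.41deg q1 0.63 q6 2.06 | shift [-0.0081  0.0034  0.156 ] dist 0.156 turn -0.0015 tilt [-0.0106  0.0541] grip 0.0582 F [ 0.8 -0.6 -3. ]
top z 0.23339894118563617 encl ((428.4737243652344, 341.2109375), 29.66251564025879) 11414
```

View pics/w15.png

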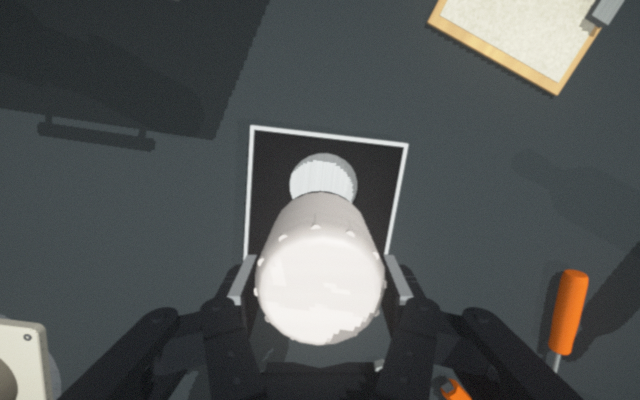

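The filter is held at (320,285) and the hole shows at (323,176). The correction is a TCP of (0.434, 0.334), and I lower it.

Emit:
{"method": "send_rows", "body": {
  "moves": [
    [-0.003,0.001,0.04,0],
    [-0.003,0.001,0.04,0],
    [-0.003,0.001,0.035,0],
    [-0.002,0,0.018,0],
    [0,0,0.012,0],
    [0,0,0.008,0],
    [0,0,0,0],
    [0,0,0,0]
  ]
}}

```text
clock: 40.3
eef_pos: [0.4362, 0.3351, 0.0518]
tool_rot: [0.653, 0.756, 0.02, -0.021]
ft_force: [0.5, -0.6, -3.2]
grip_width: 0.0584
```

Emit:
{"method": "send_rows", "body": {
  "moves": [
    [0,0,0.002,0],
    [0,0,0,0]
  ]
}}

```text
clock: 40.5
eef_pos: [0.4358, 0.3354, 0.0497]
tool_rot: [0.653, 0.757, 0.02, -0.021]
ft_force: [-0.1, -0.4, -3.0]
grip_width: 0.0587
```

Emit:
{"method": "send_rows", "body": {
  "moves": [
    [0,0,0.001,0],
    [0,0,0,0]
  ]
}}

```text
clock: 40.7
eef_pos: [0.4353, 0.3351, 0.0481]
tool_rot: [0.653, 0.757, 0.019, -0.021]
ft_force: [0.6, -0.7, -3.5]
grip_width: 0.0587
```

Emit:
{"method": "send_rows", "body": {
  "moves": [
    [-0.001,-0.001,0.002,0],
    [0,0,0,0]
  ]
}}

```text
clock: 40.9
eef_pos: [0.434, 0.3336, 0.0455]
tool_rot: [0.653, 0.757, 0.019, -0.022]
ft_force: [-1.0, 0.1, -4.2]
grip_width: 0.0585
```

Emit:
{"method": "send_rows", "body": {
  "moves": [
    [0,0,0.001,0],
    [0,0,0,0]
  ]
}}

```text
clock: 41.1
eef_pos: [0.4344, 0.3339, 0.0447]
tool_rot: [0.653, 0.757, 0.019, -0.022]
ft_force: [-0.3, -0.2, -2.5]
grip_width: 0.0586
```

Emit:
{"method": "send_rows", "body": {
  "moves": [
    [0,0,0.001,0],
    [0,0,0,0]
  ]
}}

```text
clock: 41.3
eef_pos: [0.4345, 0.3342, 0.0438]
tool_rot: [0.653, 0.757, 0.019, -0.021]
ft_force: [-0.6, -0.8, -2.9]
grip_width: 0.0585
```

Emit:
{"method": "send_rows", "body": {
  "moves": [
    [0,0,0.001,0],
    [0,0,0,0]
  ]
}}

```text
clock: 41.5
eef_pos: [0.4345, 0.3343, 0.0437]
tool_rot: [0.653, 0.757, 0.019, -0.022]
ft_force: [-2.0, -1.2, 3.8]
grip_width: 0.0584
```

Emit:
{"method": "send_rows", "body": {
  "moves": [
    [0,0,0.001,0],
    [0,0,0,0]
  ]
}}

```text
clock: 41.7
eef_pos: [0.4345, 0.3343, 0.0437]
tool_rot: [0.653, 0.757, 0.02, -0.022]
ft_force: [-4.5, -3.2, 10.5]
grip_width: 0.0581
```

Contact. I release fully and rise.

Emit:
{"method": "send_rows", "body": {
  "moves": [
    [0,0,-0.001,0],
    [0,0,0,0],
    [0,0,0,0],
    [0,0,0,0],
    [0,0,0,0],
    [0,0,0,0]
  ],
  "claw": 1
}}

```text
clock: 42.3
eef_pos: [0.4344, 0.3341, 0.0426]
tool_rot: [0.653, 0.757, 0.019, -0.022]
ft_force: [1.1, -0.4, 0.1]
grip_width: 0.0855
```

Emit:
{"method": "send_rows", "body": {
  "moves": [
    [0,0,-0.02,0],
    [0.003,0,-0.04,0],
    [0.003,0,-0.045,0],
    [0.003,0,-0.045,0],
    [0.001,0,-0.02,0],
    [0,0,0,0],
    [0,0,0,0]
  ]
}}

```text
clock: 43.0
eef_pos: [0.4342, 0.3343, 0.2129]
tool_rot: [0.653, 0.757, 0.019, -0.021]
ft_force: [1.1, -0.3, -0.5]
grip_width: 0.0853
```

```bash
python3 /tmp/w.py w16 .432,.338,.03,.076 .436,.238,.011,.079
python3 - <<'E'
from h import *
for n in ("side","scene"):
    p,d,X=shot(n,n+"_end"); np.savez(f"/tmp/{n}_end.npz",p=p,d=d,X=X)
    for nm,(cx,cy,r,h) in {"yellow":(.484,-.339,.011,.079),"green":(.437,.237,.011,.079),"tin":(.497,-.239,.026,.049),"white":(.434,.336,.03,.076),"blues":(.650,-.0615,.011,.075),"bluef":(.651,-.1775,.03,.072)}.items():
        w=(d>0)&(np.hypot(X[...,0]-cx,X[...,1]-cy)<r+.01)&(abs(X[...,2]-h)<.005); t=X[w]
        print(n,nm,len(t),np.round(np.r_[t[:,:2].mean(0),np.median(t[:,2])],4) if len(t) else "")
E
```

```text
.432,.338,.03,.076
top 2520 mean [0.4325 0.3405 0.075 ] bbox mid [0.4326 0.3399 0.0738] encl [432.6 338.8] 29.4
.436,.238,.011,.079
top 394 mean [0.4356 0.2411 0.0787] bbox mid [0.4356 0.2402 0.0773] encl [436.3 239.3] 12.2
table -0.00031860933881078246
t43.05 pos [0.4336 0.3338 0.2118] psi 98.39deg q1 0.63 q6 2.05 | shift [-0.2786 -0.4774  0.1969] dist 0.587 turn None tilt [-0.0094  0.0556] grip 0.0852 F [-0.   0.  -1.7]
side yellow 94 [ 0.4843 -0.3424  0.0805]
side green 39 [0.4381 0.2338 0.08  ]
side tin 340 [ 0.4971 -0.2422  0.0497]
side white 155 [0.4349 0.3323 0.0761]
side blues 60 [ 0.649  -0.0612  0.0758]
side bluef 346 [ 0.6507 -0.1789  0.0724]
scene yellow 57 [ 0.4861 -0.3427  0.079 ]
scene green 29 [0.4392 0.2338 0.0784]
scene tin 228 [ 0.4994 -0.2423  0.0481]
scene white 119 [0.4369 0.3315 0.0746]
scene blues 54 [ 0.6505 -0.0621  0.0749]
scene bluef 309 [ 0.6542 -0.1782  0.0712]
```

View pics/side_end.png

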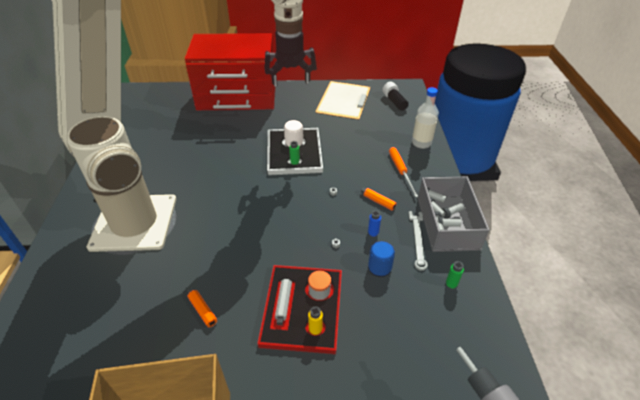

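View pics/w16.png

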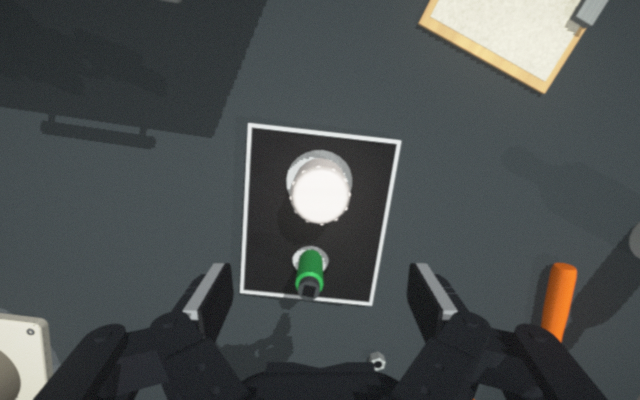

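The final views show all five parts in their cutouts. In the side view the red tray holds the bar (283,303), the tin (319,285) and the yellow socket (315,322), and the grey tray holds the filter (293,132) and the green socket (295,153). The blue spares are unmoved and the gripper is clear, so I hand in.

```bash
python3 -c "
from workcell import order,monitor
print(order.job_done(), monitor.get_obs()['clock'])"
```

```text
the job is handed in; nothing more can be done
the job is handed in; nothing more can be done
```

I placed all five parts in the order given, and handed the job in at about 43 s of the 125 s limit. The yellow socket, grease tin and extension bar are in the red tray; the near green socket and the white filter are in the grey tray.

**Seating:** The wrist camera read the tops of the parts as below. Every part was within about 1.5 mm of its cutout's centre.

| Part | Measured top | Expected top |
|---|---|---|
| Yellow socket | 79 mm | 79 mm |
| Tin | 48.4 mm | 49 mm |
| Bar | 34 mm, level along its length | 34 mm |
| Green socket | 79 mm | 79 mm |
| White filter | 75 mm | 76 mm |

**Spares:** The blue socket and blue filter read within a few millimetres of where they started, inside the cameras' spread. The highest contact force I read was about 14 N.

**What disagreed or went wrong:**
- **Camera offset:** The wrist camera and the fixed cameras differed by up to about 6 mm, mostly in y. I used the wrist camera for both picking and placing, so the offset cancelled out.
- **Joint 6:** Early on I drove the last joint up to its range end (3.14). That left a 3.3° lean in the tool for the rest of the job. I saw no sign of the joint passing its range, but I can't rule it out from what I read.

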